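Empty the deburring machine's catch tray, then hold its sprung cover at the set angle

TASK

First move both finished flanged bushings from the deburring machine's catch tray into the grey tote, setting them down rather than dropping them, while the machine's cover stays shut. Then raise the machine's spring-loaded cover by its bar until it is level with the pointer arm beside it, and finish while still holding it there, so that the fitter across the bench can look at the brush. Do not shift the pointer, and leave the bottle, the tape roll and the spanner where they are.

Things in the scene. Friction and masses are not known exactly. Their poses are not given: they have to be found in the camera images.
- machine: Fixed deburring machine: green open-topped housing 180 (x) x 200 (y) x 130 mm high under a steel cover. Origin under the housing's centre, on the bench; x from the hinge towards the cover's lift bar, y towards the pointer. Hinge side faces the robot, yaw within 0.2 rad. Steel graduated arc on the +y flank at y = 112 mm, 150 mm radius about the hinge.
- cover_hinge (a point): Middle of the cover's hinge axis, at (-85, 0, 134) mm in the machine's frame; the axis runs along the machine's y.
- tray (a point): Centre of the catch tray's floor, at (50, -187, 4) mm in the machine's frame. Aluminium tray fixed to the housing's -y side: outer 270 x 158 mm, walls 4 mm, rim 18 mm above the bench. A short sloping chute from the housing overhangs its inner edge to y = -134 mm in the machine's frame, at most 65 mm high.
- part_a: Finished aluminium flanged bushing, about 140 g, standing flange down in the catch tray, on the half nearer the robot: round flange 48 mm diameter x 8 mm high, above it a plain round hub 30 mm diameter, 50 mm high in all. Origin: centre of the underside, z up through the hub. Its mass varies.
- part_b: The second bushing, same as part_a, on the half of the catch tray farther from the robot; the two stand at least 80 mm apart, centre to centre.
- tote: Loose open grey plastic tote on the bench, right (-y) of the machine: outer 210 (x) x 170 (y) x 70 mm high, walls and floor 5 mm, 0.8 kg. Origin: centre of its underside.
- cover_bar (a point): Round steel lift bar of the cover, 14 mm diameter, 110 mm long along y, on two 10 mm arms 104 mm apart. Origin: middle of the bar; x points outward from the hinge. It lies in the cover's plane, 222 mm from the hinge axis and 52 mm beyond the cover's free edge, free all round and below; 134 mm above the bench when shut. Rigid with the cover.
- cover (a joint): Angle of the cover (steel plate 170 x 196 x 8 mm, middle plane through the hinge axis), rad: 0 shut (level), growing as its bar rises, to 1.3 at most. Spring and weight close it: about 6 N up at the bar starts it, 8 to 12 N hold it at the pointer; let go, it falls shut.
- index (a joint): Angle of the pointer arm, rad, about the same hinge axis and counted the same way, so cover and pointer are level when the two values are equal. Set somewhere from 0.45 to 0.8 and stiff enough to stay.
- index_tip (a point): Centre of the round end (26 mm diameter) of the dark steel pointer arm, 222 mm from the hinge axis, at y = 122 mm in the machine's frame, just beside the cover's +y edge; x points outward along the arm from the hinge. The arm is a flat bar 14 mm wide, 5 mm thick.
- flask: Bystander: closed white plastic bottle 56 mm diameter, 150 mm high, origin under its centre.
- tape: Bystander: roll of paper tape lying flat, 90 mm outer diameter, 68 mm hole, 40 mm high, origin under its centre.
- spanner: Bystander: steel spanner about 170 mm long lying flat beyond the tote and tray, origin under its middle.
Not all that is in view belongs to the job. What is shaped like the part_b but brown or green is not meant.

How it is judged:
By the outcome, as a careful person would: the job done as asked, in the order asked, and still so for the second after the job is handed in, while the arm keeps its last pose, push and grip.
It also fails if it takes over 72 s, if anything falls off the work surface, if the arm or the gripper's body presses on something with over 40 N, if the wrist force passes 120 N, or if a joint passes its speed limit or range.

ROBOT

A 6-joint arm with a two-finger parallel gripper is mounted at the origin on the work surface. World frame = base frame: x ahead of the robot, y to its left, z up, the work surface at z = 0. Lengths are in mm, angles in rad, forces in N, time in s.
With the tool pointing down it reaches from about 350 to 875 mm from the base axis. Payload 4.2 kg.
Tool frame: the origin (TCP) lies at the very end of the fingers, on their centre line; the grasp point (between the pads) lies 19 mm behind it; z points along the fingers, y is the direction in which the jaws open and shut (so a half turn about z gives the same grasp; the last joint's range is limited). The gripper opens to 87 mm and grips with 3 to 60 N. Pads are 19 mm wide; open, the fingers measure 117 mm over their backs; the gripper's body (75 mm by 190 mm) begins 51 mm behind the grasp point.
Start: joints at [-0.986, 0.385, 0.008, 0, -1.194, -0.259], TCP at [200.057, -592.095, 194.85] pointing down, gripper open.
Joint ranges: [-3.14, 3.14], [-1.21, 2.06], [-1.07, 1.41], [-3.16, 2.05], [-2.99, -0.16], [-3.1, 3.1]. Speed limits (rad/s): [2.79, 2.79, 3.14, 3.14, 3.14, 3.14].

INTERFACE

Orientations are given as a unit quaternion [w, x, y, z].
In Python, from plant import * gives the robot as it stands. The module is installed in compiled form; this text tells all that it offers.
- The arm moves only by the tool send_rows, never from a script. Its argument "moves" is a list of rows, each a list of 3 entries, a list of its own where there are three numbers: the shift along the tool's x, y, z in mm, then the turn, a rotation vector about the tool's x, y, z in degrees, then the closure, from 0 (fully open) to 1 (shut). A call has 1 to 8 rows; each row is the pose to reach, as a shift and turn from the pose commanded when the call began, along the tool's axes at that moment; what a row does not reach only later rows make up. A row lasts 1/10 s, in which the tool goes at most 50 mm and 8.59 degrees, less where a joint would pass 70% of its speed; a pose out of reach is approached as far as the arm can. A call with a gripper value outside its range is refused whole. The fingers move at their own pace and stop on an object; "newtons" is the grip in N (left out, the last holds). Time passes only in rows, so rows that repeat a pose let the fingers close. It gives the time, the measured TCP pose, the force and the opening at its end, in the units of the state.
- sense(): the state, without advancing time (a new reading comes with each control period).
- capture(name): name is "scene" or "top" or "wrist"; returns a dict with "image" (480x640x3 uint8, red, green, blue), "fov_y" (degrees; the focal length in pixels is half the picture's height over the tangent of half this angle, whatever the lens; pixels are square), "cx", "cy" (the principal point, pixels), "extrinsics" (4x4, takes a point from camera to world coordinates); the wrist camera has in their place "tool_from_camera" (4x4, takes a point from camera to tool coordinates, whose origin is the TCP and whose axes are the flange's). Camera axes: x right, y up, looking along -z (the intrinsics and any distortion apply to the point x, -y, -z); pixel columns grow to the right and rows downward; lengths in mm; the calibration is good to about 2 mm. A picture is of the moment at which its call begins: read the wrist's pose just before it. There is no depth.
- job_done(): hands the job in, once; it reports no verdict.
The state is a dict: "t": time; "joint_pos": joint angles; "dq": joint speeds; "joint_efforts": joint torques, N m; "eef_pos": TCP position; "orientation": TCP orientation; "wrist_force": force on the tool from outside, world axes, zero at the start; "torque": the same for the moment, N m; "width": finger opening in mm.
Only numpy, scipy, OpenCV 4.12 (cv2) and the standard library are available. Lean on these libraries where they do the work, as an engineer would, in place of code of your own. Each camera call takes 0.05 s, during which the arm holds its last target.

## Working session

There is one attempt and no reset: what is moved stays moved. The work goes in short steps, Python scripts to look and compute and a tool call to move; the robot and the scene stay as the last step left them, time stands still between calls to the robot, and variables do not carry over. Pictures are saved under pics/ and viewed, and the job is handed in when it is done.

Besides the shell and the picture viewer there is one more tool, called as name(argument=value, ...) on one line, values as JSON. send_rows: Moves the arm, as the interface text tells. Its arguments: {"type":"object","properties":{"moves":{"type":"array"},"newtons":{"type":"number"}},"required":["moves"]}

```bash
mkdir -p pics; ls
python3 - <<'E'
from plant import *
import cv2,pickle
s=sense();print(s)
for n in("scene","top","wrist"):
    c=capture(n);cv2.imwrite(f"pics/{n}0.png",c["image"][:,:,::-1]);pickle.dump(c,open(f"{n}0.pkl","wb"))
    print(n,{k:v for k,v in c.items() if k!="image"})
E
```

```text
pics
{'t': 0.0, 'joint_pos': array([-9.86434739e-01,  3.85567048e-01,  6.67330494e-03, -5.04705084e-04,
       -1.19398700e+00, -2.58570201e-01]), 'dq': array([-0.00113418,  0.00133905, -0.00052871, -0.00131529,  0.00075536,
       -0.00151962]), 'joint_efforts': array([-3.86270676e-04, -3.90668428e+01,  1.87407607e+01,  4.22014028e+00,
        1.10339888e-02, -1.78885189e-04]), 'eef_pos': array([ 199.83762967, -591.51736481,  193.77105499]), 'orientation': array([-2.12338800e-04, -1.62084282e-01,  9.86776340e-01,  1.04695694e-03]), 'wrist_force': array([-0.18581511,  0.8424747 ,  0.78286771]), 'torque': array([ 0.02791752, -0.01996061,  0.00538563]), 'width': 87.12935015528402}
scene {'fov_y': 45.955463845582024, 'cx': 319.0283851531091, 'cy': 237.51285566520423, 'extrinsics': array([[-2.74186258e-01, -6.01614005e-01,  7.50254947e-01,
         1.43595412e+03],
       [ 9.61547085e-01, -1.58700947e-01,  2.24145519e-01,
         3.17469785e+02],
       [-1.57829129e-02,  7.82863078e-01,  6.21993811e-01,
         8.57657722e+02],
       [ 0.00000000e+00,  0.00000000e+00,  0.00000000e+0
[... 220 characters left out ...]
   [-9.99746111e-01, -2.18389249e-02,  5.54750335e-03,
         4.30173024e+01],
       [ 1.80767221e-03,  1.67670585e-01,  9.85841421e-01,
         1.23065688e+03],
       [ 0.00000000e+00,  0.00000000e+00,  0.00000000e+00,
         1.00000000e+00]])}
wrist {'fov_y': 69.44117712330642, 'cx': 317.1453496100788, 'cy': 244.13798058596169, 'tool_from_camera': array([[ 6.42426903e-04,  9.54767797e-01,  2.97351713e-01,
         8.10626305e+01],
       [ 9.99999722e-01, -5.00569547e-04, -5.53213698e-04,
         6.19420453e-01],
       [-3.79345411e-04,  2.97351986e-01, -9.54767853e-01,
        -1.89669271e+02],
       [ 0.00000000e+00,  0.00000000e+00,  0.00000000e+00,
         1.00000000e+00]])}
```

View pics/scene0.png

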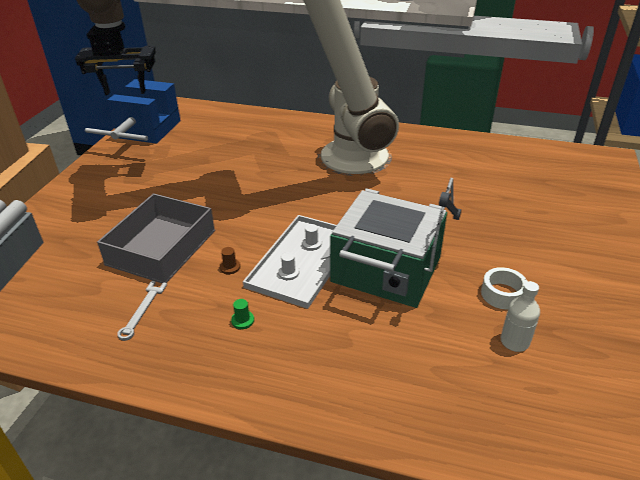

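View pics/top0.png

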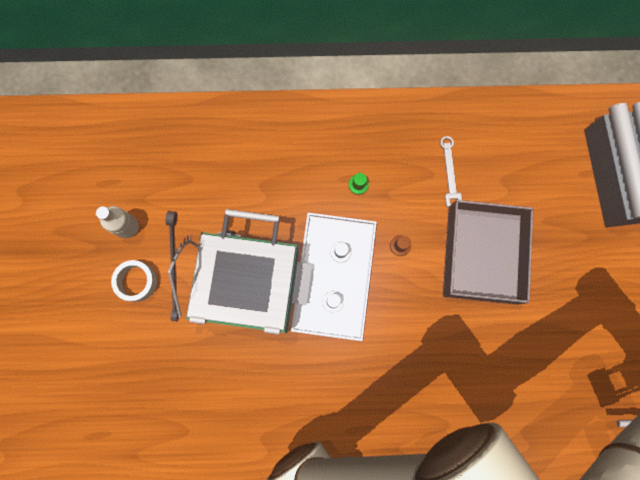

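View pics/wrist0.png

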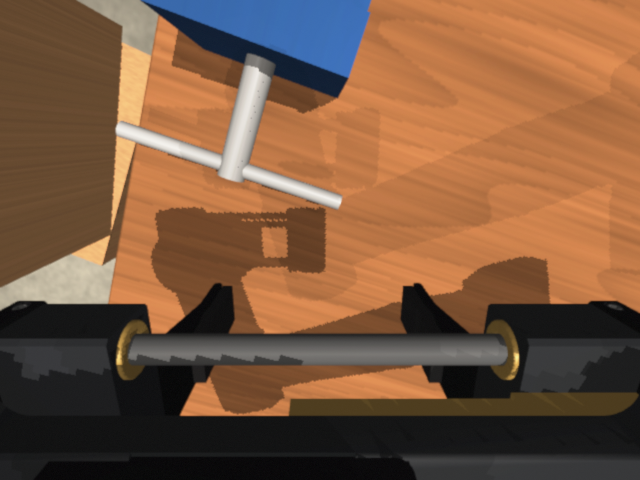

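The scene shows the grey tote (155,235), tray with two bushings (311,235) and (289,263), brown (229,260) and green (241,313) decoys, machine (390,245), pointer (452,200), tape (503,288), bottle (519,318), spanner (143,310). I'll crop close.

```bash
cat > h.py <<'E'
import numpy as np,cv2,pickle
from scipy.spatial.transform import Rotation as R
def K(c):
    f=240/np.tan(np.radians(c["fov_y"])/2);return f
def ray(c,u,v,T=None):
    T=c["extrinsics"] if T is None else T
    f=K(c);d=np.array([(u-c["cx"])/f,-(v-c["cy"])/f,-1]);return T[:3,3],T[:3,:3]@d
def onz(c,u,v,z,T=None):
    o,d=ray(c,u,v,T);return o+d*(z-o[2])/d[2]
def proj(c,p,T=None):
    T=c["extrinsics"] if T is None else T
    q=np.linalg.inv(T)@np.append(p,1);f=K(c);return np.array([c["cx"]+f*q[0]/-q[2],c["cy"]-f*q[1]/-q[2]])
def toolT(s):
    w,x,y,z=s["orientation"];T=np.eye(4);T[:3,:3]=R.from_quat([x,y,z,w]).as_matrix();T[:3,3]=s["eef_pos"];return T
def crop(im,x0,y0,x1,y1,k,fn):
    cv2.imwrite(fn,cv2.resize(im[y0:y1,x0:x1,::-1],None,fx=k,fy=k,interpolation=cv2.INTER_CUBIC))
E
python3 - <<'E'
from h import *
t=pickle.load(open("top0.pkl","rb"));s=pickle.load(open("scene0.pkl","rb"))
crop(t["image"],160,200,384,350,3.5,"pics/t1.png")
crop(s["image"],240,170,470,310,3.4,"pics/s1.png")
E
```

```text
(no output)
```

View pics/t1.png

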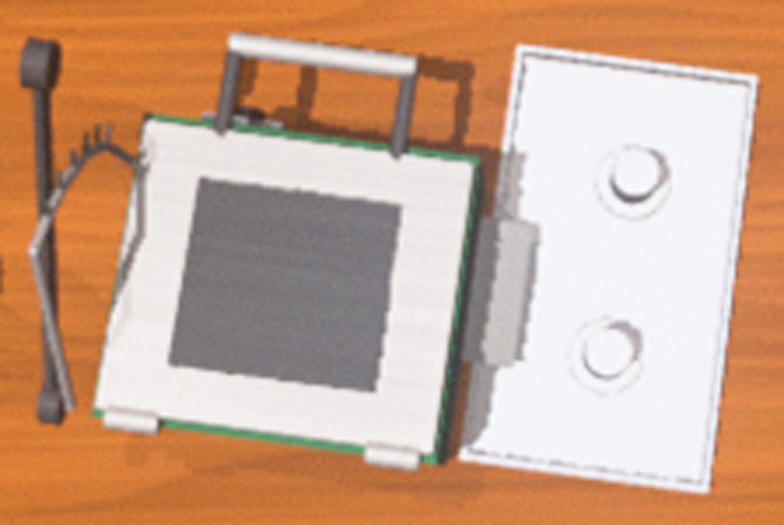

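View pics/s1.png

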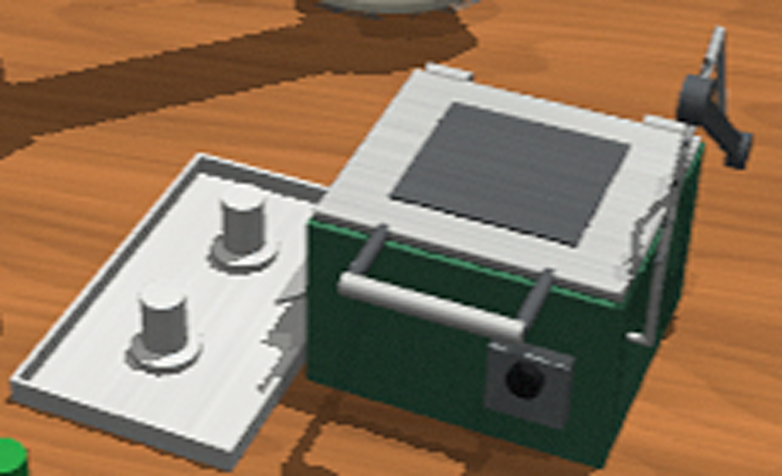

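Run:
```python
from h import *
t=pickle.load(open("top0.pkl","rb"));s=pickle.load(open("scene0.pkl","rb"))
T=lambda x,y:(160+x/3.5,200+y/3.5)
S=lambda x,y:(240+x/3.4,170+y/3.4)
np.set_printoptions(precision=1,suppress=True)
def P(n,c,uv,z):
    p=onz(c,*uv,z);print(n,p);return p
b1=P("barL",t,T(232,42),138);b2=P("barR",t,T(413,67),138)
P("barL s",s,S(345,283),136);P("barR s",s,S(520,327),136)
c=[P("cover",t,T(*q),138) for q in((150,118),(475,160),(440,460),(97,408))]
tr=[P("tray",t,T(*q),18) for q in((519,45),(757,76),(708,493),(460,458))]
P("b top",t,T(636,174),54);P("a top",t,T(610,350),54)
P("b top s",s,S(163,297),54);P("a top s",s,S(243,197),54)
P("b fl",t,T(632,183),12);P("a fl",t,T(607,356),12)
print("yaw bar",np.arctan2(*( (b1-b2)[[0,1]]*[-1,1])), "tray",np.arctan2(*((tr[0]-tr[3])[[1,0]])),np.arctan2(*((tr[1]-tr[2])[[1,0]])))
to=[P("tote",t,q,70) for q in((455,202),(533,207),(529,303),(446,297))]
print(np.mean(to,0),np.arctan2(*((to[0]-to[3])[[1,0]])),np.arctan2(*((to[1]-to[2])[[1,0]])),[np.linalg.norm(to[i]-to[i-1]) for i in range(4)])
for n,c_,uvs in(("brown",t,[(402,242)]),("green",t,[(360,180)]),("flask",t,[(103,213)])): P(n,c_,uvs[0],54 if n!="flask" else 150)
# pointer tip triangulate
o1,d1=ray(t,*T(41,64));o2,d2=ray(s,*S(697,101))
A=np.stack([d1,-d2],1);k=np.linalg.lstsq(A,o2-o1,rcond=None)[0]
p1=o1+k[0]*d1;p2=o2+k[1]*d2;print("tip",p1,p2)
```

```text
barL [618.4 216.8 138. ]
barR [601.  110.3 138. ]
barL s [602.2 114.1 136. ]
barR s [614.4 219.  136. ]
cover [573.9 264.6 138. ]
cover [544.8  74.7 138. ]
cover [372.4  97.5 138. ]
cover [406.1 292.9 138. ]
tray [640.   48.1  18. ]
tray [ 615.8 -106.8   18. ]
tray [348.8 -64.8  18. ]
tray [374.1  90.9  18. ]
b top [547.3 -23.7  54. ]
a top [437.6  -4.3  54. ]
b top s [551.1 -18.8  54. ]
a top s [436.5   1.   54. ]
b fl [547.9 -23.3  12. ]
a fl [436.4  -3.9  12. ]
yaw bar -0.1620676704051143 tray -0.15932389134487973 -0.15601965797715778
tote [ 645.6 -275.5   70. ]
tote [ 630.5 -446.3   70. ]
tote [ 421.  -418.8   70. ]
tote [ 437.7 -242.5   70. ]
[ 533.7 -345.8   70. ] -0.15750639894446788 -0.130470405273328 [np.float64(210.47534427962847), np.float64(171.4641698870163), np.float64(211.31723123665464), np.float64(177.11345931875107)]
brown [ 561.6 -157.1   54. ]
green [704.9 -69.7  54. ]
flask [619.1 466.3 150. ]
tip [576.7 292.5 277.9] [576.  296.5 278.8]
```

Candidates for the bushings (top view): white (342,249) and (334,300) in the tray; the brown (402,242) and green (360,180) ones outside on the bench are decoys. I choose the two in the tray, and the crop confirms both are white, flange down. Machine origin is about (474.5,184.5), yaw about -0.159, pointer about 0.71 rad.

```bash
cat >> h.py <<'E'
np.set_printoptions(precision=2,suppress=True)
def downR(xang):  # tool x heading angle (deg), tool pointing down
    a=np.radians(xang);x=np.array([np.cos(a),np.sin(a),0]);z=np.array([0,0,-1.]);return np.stack([x,np.cross(z,x),z],1)
def rel(s,p,Rt=None):
    T=toolT(s);d=T[:3,:3].T@(np.array(p,float)-T[:3,3])
    rv=np.degrees(R.from_matrix(T[:3,:3].T@Rt).as_rotvec()) if Rt is not None else None
    print("shift",d,"turn",rv,"pos",s["eef_pos"],"w",s["width"],"F",s["wrist_force"],"t",s["t"])
E
python3 - <<'E'
from plant import *
from h import *
rel(sense(),[548,-23,200],downR(-99.1))
E
```

```text
shift [-511.74  427.39   -5.31] turn [  0.09   0.05 -62.24] pos [ 199.89 -591.64  194.03] w 86.62604756636443 F [-0.12  0.85  0.1 ] t 0.15
```

send_rows(moves=[[[-36,30,0],[0,0,-5],0],[[-72,60,0],[0,0,-10],0],[[-108,90,0],[0,0,-15],0],[[-144,120,0],[0,0,-20],0],[[-180,150,0],[0,0,-24],0],[[-216,180,0],[0,0,-28],0],[[-252,210,0],[0,0,-32],0],[[-288,240,-2],[0,0,-36],0]])

```text
t: 0.95
eef_pos: [396.4, -270.6, 196.6]
orientation: [-0.0, -0.46, 0.888, 0.0]
wrist_force: [1.0, -1.4, 0.4]
width: 87.3
```

Run:
```python
from plant import *
from h import *
s=sense();rel(s,[548,-23,190],downR(-99.1));print(s["joint_pos"],s["dq"])
```

```text
shift [-289.75   18.73    6.66] turn [  0.03   0.01 -26.08] pos [ 396.39 -270.63  196.64] w 87.28963650933323 F [ 0.96 -1.37  0.44] t 0.95
[-0.26  0.13 -0.33 -0.   -1.11 -0.35] [ 1.   -0.09 -0.05  0.01 -0.03 -0.3 ]
```

send_rows(moves=[[[-40,3,1],[0,0,-4],0],[[-80,6,2],[0,0,-8],0],[[-120,9,3],[0,0,-12],0],[[-160,11,4],[0,0,-16],0],[[-200,13,5],[0,0,-20],0],[[-240,15,6],[0,0,-24],0],[[-290,19,7],[0,0,-26],0],[[-290,19,7],[0,0,-26],0]])

```text
t: 1.75
eef_pos: [550.7, -21.0, 189.0]
orientation: [0.0, -0.649, 0.76, -0.0]
wrist_force: [-0.8, -0.2, -0.6]
width: 87.0
```

Run:
```python
from plant import *
from h import *
s=sense();c=capture("wrist");rel(s,[548,-23,190],downR(-99.1))
T=toolT(s)@c["tool_from_camera"];pickle.dump((c,T),open("w1.pkl","wb"))
cv2.imwrite("pics/w1.png",c["image"][:,:,::-1])
print("pred b",proj(c,[547.5,-23.5,54],T),"a",proj(c,[437,-4,54],T))
```

```text
shift [ 2.42  2.37 -1.02] turn [-0.02  0.02  0.09] pos [550.72 -20.98 188.98] w 87.00050643269829 F [-0.76 -0.18 -0.57] t 1.75
pred b [320.59 221.08] a [436.98 223.12]
```

View pics/w1.png

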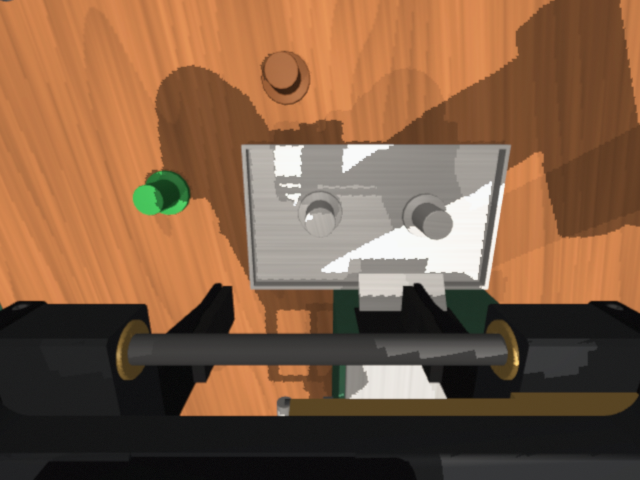

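The wrist view shows the hub tops at (320,220) and (437,220), matching the predictions (321,221) and (437,223). The decoys are at (283,72) and (150,198). Now descending on part_b.

send_rows(moves=[[[3,3,40],[0,0,0],0],[[3,3,80],[0,0,0],0],[[3,3,110],[0,0,0],0],[[3,3,135],[0,0,0],0],[[3,3,135],[0,0,0],0]])

```text
t: 2.3
eef_pos: [541.1, -28.8, 51.4]
orientation: [-0.004, -0.646, 0.763, 0.002]
wrist_force: [0.0, -0.4, 0.5]
width: 87.1
```

Run:
```python
from plant import *
from h import *
s=sense();rel(s,[547.5,-23.5,20],downR(-99.1))
c=capture("top");crop(c["image"],270,180,430,300,5,"pics/t2.png")
```

```text
shift [-6.39 -5.68 31.35] turn [ 0.49 -0.16 -0.35] pos [541.12 -28.83  51.41] w 87.07497990450665 F [ 0.02 -0.37  0.54] t 2.3
```

View pics/t2.png

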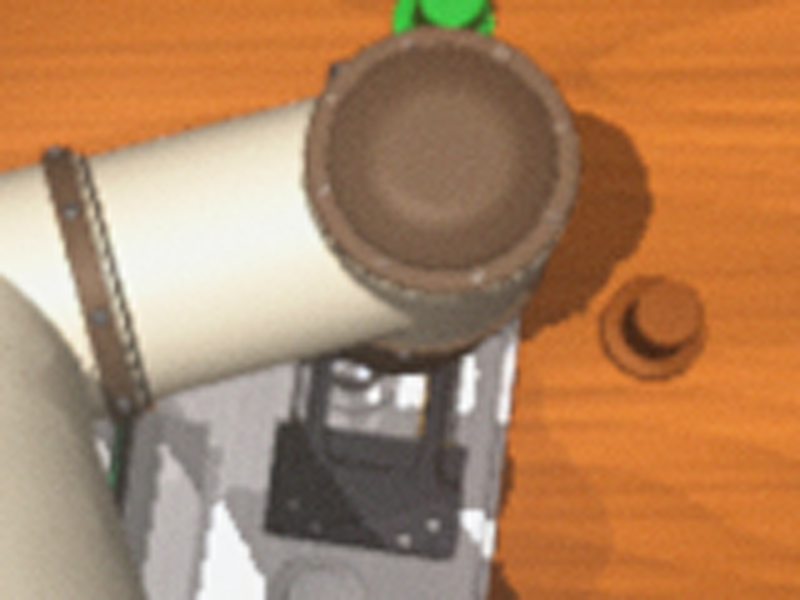

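send_rows(moves=[[[0,0,0],[0,0,0],0],[[0,0,0],[0,0,0],0]])

```text
t: 2.55
eef_pos: [546.1, -27.5, 56.7]
orientation: [0.002, -0.647, 0.762, -0.001]
wrist_force: [0.6, -1.0, 0.4]
width: 87.1
```

Run:
```python
from plant import *
from h import *
s=sense();rel(s,[547.5,-23.5,20],downR(-99.1))
```

```text
shift [-4.1  -0.61 36.7 ] turn [-0.19  0.06 -0.24] pos [546.1  -27.46  56.69] w 87.12374930183178 F [ 0.61 -0.97  0.42] t 2.55
```

send_rows(moves=[[[-4,-1,12],[0,0,0],0],[[-4,-1,22],[0,0,0],0],[[-4,-1,30],[0,0,0],0],[[-4,-1,35],[0,0,0],0],[[-4,-1,36],[0,0,0],0],[[-4,-1,36],[0,0,0],0],[[-4,-1,36],[0,0,0],0]])

```text
t: 3.25
eef_pos: [546.8, -23.7, 19.1]
orientation: [0.0, -0.647, 0.762, -0.0]
wrist_force: [0.3, 0.3, -0.7]
width: 87.0
```

Run:
```python
from plant import *
from h import *
s=sense();rel(s,[547.5,-23.5,20],downR(-99.1))
c=capture("wrist");T=toolT(s)@c["tool_from_camera"]
cv2.imwrite("pics/w2.png",c["image"][:,:,::-1]); print(proj(c,[547.5,-23.5,54],T))
```

```text
shift [-0.26 -0.67 -0.92] turn [-0.03  0.01 -0.23] pos [546.79 -23.65  19.08] w 86.99059378680872 F [ 0.27  0.33 -0.73] t 3.25
[316.89 307.75]
```

View pics/w2.png

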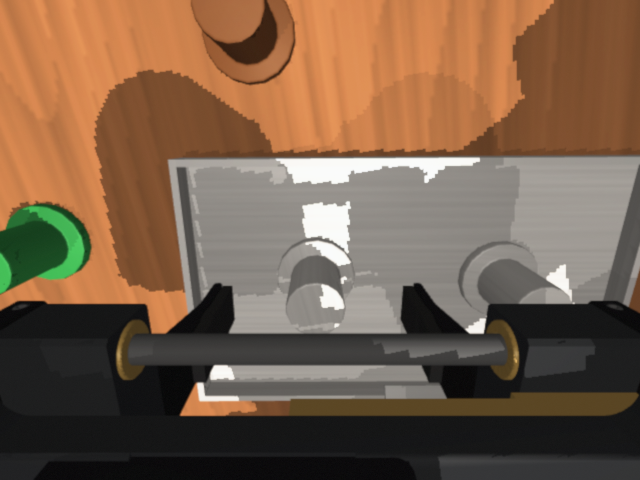

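The hub top at (315,306) is centred between the fingers. Closing.

send_rows(moves=[[[0,0,0],[0,0,0],1],[[0,0,0],[0,0,0],1],[[0,0,0],[0,0,0],1],[[0,0,0],[0,0,0],1],[[0,0,0],[0,0,0],1],[[0,0,0],[0,0,0],1],[[0,0,0],[0,0,0],1],[[0,0,0],[0,0,0],1]], newtons=25)

```text
t: 4.1
eef_pos: [546.7, -23.6, 18.9]
orientation: [0.0, -0.647, 0.762, -0.0]
wrist_force: [0.7, 0.3, 1.2]
width: 30.8
```

send_rows(moves=[[[0,0,-5],[0,0,0],1],[[0,0,-20],[0,0,0],1],[[0,0,-45],[0,0,0],1],[[0,0,-75],[0,0,0],1],[[0,0,-105],[0,0,0],1],[[0,0,-120],[0,0,0],1],[[0,0,-125],[0,0,0],1],[[0,0,-125],[0,0,0],1]])

```text
t: 4.9
eef_pos: [546.2, -23.6, 144.1]
orientation: [0.0, -0.647, 0.762, 0.0]
wrist_force: [0.0, 0.2, -2.2]
width: 28.7
```

Run:
```python
from plant import *
from h import *
s=sense();rel(s,[578,-352,144],downR(-98.3))
```

```text
shift [318.89 -84.73  -0.12] turn [-0.01  0.03 -1.05] pos [546.22 -23.58 144.05] w 28.715405000052073 F [ 0.04  0.23 -2.19] t 4.9
```

send_rows(moves=[[[20,-5,0],[0,0,0],1],[[60,-16,0],[0,0,0],1],[[105,-28,0],[0,0,0],1],[[150,-40,0],[0,0,0],1],[[195,-52,0],[0,0,0],1],[[240,-64,0],[0,0,-1],1],[[280,-75,0],[0,0,-1],1],[[305,-81,0],[0,0,-1],1]])

```text
t: 5.7
eef_pos: [575.6, -340.3, 140.9]
orientation: [-0.001, -0.653, 0.757, 0.002]
wrist_force: [-0.7, 0.5, -1.8]
width: 28.7
```

send_rows(moves=[[[10,-3,0],[0,0,0],1],[[14,-4,0],[0,0,0],1],[[14,-4,0],[0,0,0],1],[[14,-4,0],[0,0,0],1],[[14,-4,0],[0,0,0],1]])

```text
t: 6.2
eef_pos: [579.1, -350.9, 144.1]
orientation: [0.0, -0.654, 0.756, 0.0]
wrist_force: [-1.1, -0.6, -1.8]
width: 28.7
```

Run:
```python
from plant import *
from h import *
s=sense();rel(s,[578,-352,22],downR(-98.3))
c=capture("wrist");T=toolT(s)@c["tool_from_camera"]
cv2.imwrite("pics/w3.png",c["image"][:,:,::-1]);pickle.dump((c,T),open("w3.pkl","wb"))
```

```text
shift [  1.28   0.92 122.07] turn [-0.    0.01  0.06] pos [ 579.09 -350.89  144.07] w 28.678301145813293 F [-1.09 -0.55 -1.78] t 6.2
```

View pics/w3.png

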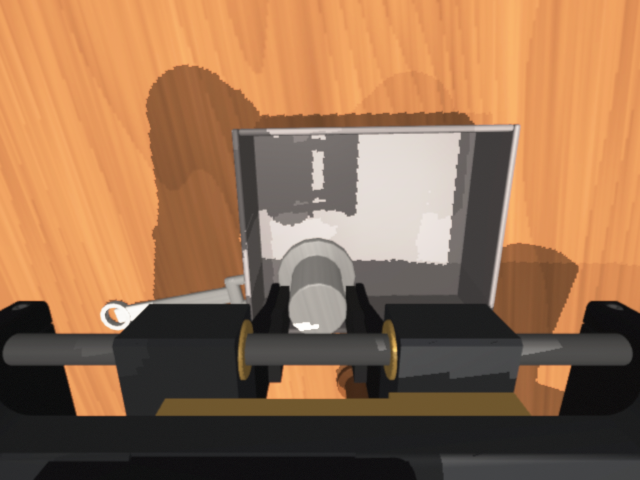

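Run:
```python
from h import *
c,T=pickle.load(open("w3.pkl","rb"))
for q in((235,130),(517,125),(246,280),(497,290)): print(onz(c,*q,70,T))
```

```text
[ 626.23 -443.85   70.  ]
[ 424.41 -418.22   70.  ]
[ 642.24 -327.5    70.  ]
[ 437.3 -288.8   70. ]
```

send_rows(moves=[[[0,0,15],[0,0,0],1],[[0,0,45],[0,0,0],1],[[0,0,75],[0,0,0],1],[[0,0,100],[0,0,0],1],[[0,0,112],[0,0,0],1],[[0,0,115],[0,0,0],1],[[0,0,117],[0,0,0],1],[[0,0,119],[0,0,0],1]])

```text
t: 7.05
eef_pos: [580.2, -352.6, 26.5]
orientation: [0.001, -0.654, 0.756, -0.002]
wrist_force: [0.4, 0.4, -2.0]
width: 28.5
```

send_rows(moves=[[[0,0,1],[0,0,0],1],[[0,0,2],[0,0,0],1],[[0,0,3],[0,0,0],1],[[0,0,4],[0,0,0],1],[[0,0,4],[0,0,0],1]])

```text
t: 7.55
eef_pos: [578.8, -352.2, 20.8]
orientation: [-0.0, -0.654, 0.757, 0.0]
wrist_force: [0.2, 1.2, -1.4]
width: 28.8
```

send_rows(moves=[[[0,0,0.5],[0,0,0],1],[[0,0,0.5],[0,0,0],1],[[0,0,1],[0,0,0],1],[[0,0,1],[0,0,0],1]])

```text
t: 7.95
eef_pos: [579.0, -352.3, 20.1]
orientation: [0.0, -0.654, 0.757, -0.0]
wrist_force: [0.4, -0.2, -1.0]
width: 28.7
```

send_rows(moves=[[[0,0,0.5],[0,0,0],1],[[0,0,0.5],[0,0,0],1],[[0,0,1],[0,0,0],1],[[0,0,1],[0,0,0],1]])

```text
t: 8.35
eef_pos: [579.3, -352.4, 19.9]
orientation: [0.0, -0.654, 0.756, -0.001]
wrist_force: [-0.0, 0.9, 5.0]
width: 29.0
```

Touched down (force +5 N). Release.

send_rows(moves=[[[0,0,0],[0,0,0],0.4],[[0,0,0],[0,0,0],0.3],[[0,0,0],[0,0,0],0.3],[[0,0,0],[0,0,0],0.3],[[0,0,-15],[0,0,0],0.3],[[0,0,-45],[0,0,0],0.3],[[0,0,-85],[0,0,0],0.3],[[0,0,-125],[0,0,0],0.3]])

```text
t: 9.15
eef_pos: [578.8, -352.2, 146.1]
orientation: [-0.0, -0.654, 0.757, -0.0]
wrist_force: [1.6, 0.1, 0.6]
width: 60.8
```

Run:
```python
from plant import *
from h import *
s=sense();rel(s,[437,-4,144],downR(-99.1))
c=capture("wrist");T=toolT(s)@c["tool_from_camera"]
cv2.imwrite("pics/w4.png",c["image"][:,:,::-1]);pickle.dump((c,T),open("w4.pkl","wb"))
```

```text
shift [-324.06  190.67    1.96] turn [-0.   -0.02  0.78] pos [ 578.75 -352.24  146.09] w 60.76900495533908 F [1.62 0.12 0.58] t 9.15
```

View pics/w4.png

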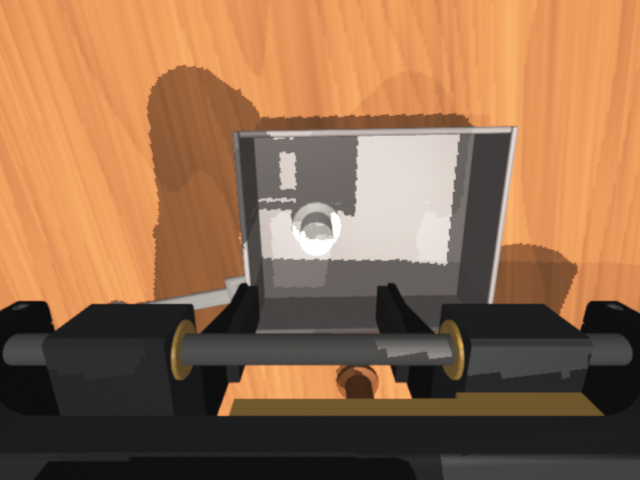

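Part_b stands upright in the tote at (316,230), with its rim unmoved. Next is part_a.

send_rows(moves=[[[-20,12,0],[0,0,0],0],[[-60,36,0],[0,0,0],0],[[-100,60,0],[0,0,1],0],[[-140,83,0],[0,0,1],0],[[-180,106,0],[0,0,1],0],[[-220,130,0],[0,0,1],0],[[-260,153,0],[0,0,1],0],[[-295,174,0],[0,0,1],0]])

```text
t: 10.0
eef_pos: [448.9, -33.4, 145.0]
orientation: [0.001, -0.647, 0.762, -0.001]
wrist_force: [0.9, -0.5, -0.1]
width: 86.8
```

send_rows(moves=[[[-20,12,0],[0,0,0],0],[[-29,17,0],[0,0,0],0],[[-29,17,2],[0,0,0],0],[[-29,17,2],[0,0,0],0],[[-29,17,2],[0,0,0],0],[[-29,17,2],[0,0,0],0]])

```text
t: 10.6
eef_pos: [437.7, -4.5, 141.7]
orientation: [-0.0, -0.647, 0.763, 0.0]
wrist_force: [-0.2, -0.2, 0.5]
width: 86.6
```

Run:
```python
from plant import *
from h import *
s=sense();rel(s,[437,-4,20],downR(-99.1))
c=capture("wrist");T=toolT(s)@c["tool_from_camera"];print(proj(c,[437,-4,54],T))
cv2.imwrite("pics/w5.png",c["image"][:,:,::-1]);pickle.dump((c,T),open("w5.pkl","wb"))
```

```text
shift [ -0.46   0.73 121.67] turn [ 0.02 -0.02 -0.33] pos [437.69  -4.55 141.67] w 86.58654523769081 F [-0.21 -0.22  0.51] t 10.6
[318.61 238.43]
```

View pics/w5.png

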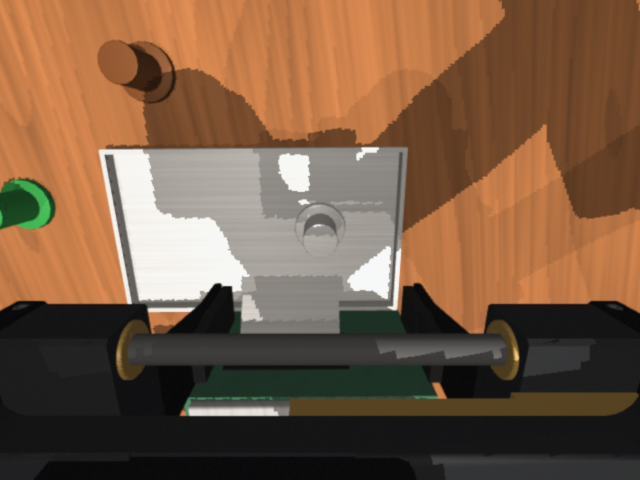

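The hub top is at (320,239), as predicted (319,238). Descending.

send_rows(moves=[[[0,0,20],[0,0,0],0],[[0,0,55],[0,0,0],0],[[0,0,85],[0,0,0],0],[[0,0,105],[0,0,0],0],[[0,0,117],[0,0,0],0],[[0,0,122],[0,0,0],0],[[0,0,122],[0,0,0],0],[[0,0,122],[0,0,0],0]])

```text
t: 11.45
eef_pos: [438.1, -3.7, 20.3]
orientation: [0.0, -0.647, 0.762, -0.0]
wrist_force: [0.7, 0.2, 0.4]
width: 87.1
```

send_rows(moves=[[[0,0,0],[0,0,0],1],[[0,0,0],[0,0,0],1],[[0,0,0],[0,0,0],1],[[0,0,0],[0,0,0],1],[[0,0,0],[0,0,0],1],[[0,0,0],[0,0,0],1],[[0,0,0],[0,0,0],1],[[0,0,0],[0,0,0],1]])

```text
t: 12.25
eef_pos: [437.1, -3.8, 19.8]
orientation: [-0.0, -0.647, 0.762, 0.0]
wrist_force: [-2.4, 0.1, 1.5]
width: 31.0
```

send_rows(moves=[[[0,0,-5],[0,0,0],1],[[0,0,-20],[0,0,0],1],[[0,0,-45],[0,0,0],1],[[0,0,-75],[0,0,0],1],[[0,0,-105],[0,0,0],1],[[0,0,-120],[0,0,0],1],[[0,0,-125],[0,0,0],1],[[0,0,-125],[0,0,0],1]])

```text
t: 13.05
eef_pos: [437.3, -3.6, 145.1]
orientation: [0.0, -0.647, 0.762, 0.0]
wrist_force: [-0.7, -0.8, -1.7]
width: 28.4
```

Run:
```python
from plant import *
from h import *
s=sense();rel(s,[489,-339,144],downR(-98.3))
```

```text
shift [ 322.53 -105.48    0.9 ] turn [-0.04  0.04 -1.05] pos [437.3   -3.62 145.08] w 28.37308968665822 F [-0.72 -0.83 -1.72] t 13.05
```

send_rows(moves=[[[20,-6,0],[0,0,0],1],[[60,-20,0],[0,0,0],1],[[105,-34,0],[0,0,0],1],[[150,-49,0],[0,0,0],1],[[195,-64,0],[0,0,0],1],[[240,-78,0],[0,0,-1],1],[[280,-92,0],[0,0,-1],1],[[305,-100,0],[0,0,-1],1]])

```text
t: 13.85
eef_pos: [485.7, -323.4, 142.2]
orientation: [-0.001, -0.653, 0.757, 0.002]
wrist_force: [-0.5, 0.5, -2.4]
width: 28.3
```

send_rows(moves=[[[12,-4,0],[0,0,0],1],[[17,-5,0],[0,0,0],1],[[17,-5,0],[0,0,0],1],[[17,-5,0],[0,0,0],1],[[17,-5,0],[0,0,0],1]])

```text
t: 14.35
eef_pos: [489.1, -337.3, 145.1]
orientation: [0.0, -0.654, 0.756, 0.0]
wrist_force: [0.5, 0.0, -2.3]
width: 28.4
```

Run:
```python
from plant import *
from h import *
s=sense();rel(s,[489,-339,24],downR(-98.3))
c=capture("wrist");T=toolT(s)@c["tool_from_camera"]
cv2.imwrite("pics/w6.png",c["image"][:,:,::-1]);pickle.dump((c,T),open("w6.pkl","wb"))
```

```text
shift [  1.77  -0.1  121.06] turn [-0.    0.01  0.05] pos [ 489.14 -337.25  145.06] w 28.395712801260448 F [ 0.47  0.02 -2.31] t 14.35
```

View pics/w6.png

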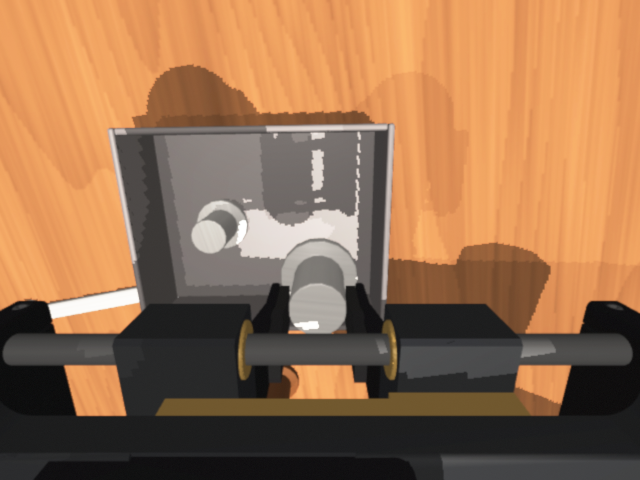

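Run:
```python
from h import *
c,T=pickle.load(open("w6.pkl","rb"))
for q in((392,126),(385,300),(112,130),(130,250)): print(onz(c,*q,70,T))
```

```text
[ 423.46 -416.74   70.  ]
[ 440.28 -278.8    70.  ]
[ 624.84 -443.01   70.  ]
[ 639.63 -352.47   70.  ]
```

send_rows(moves=[[[2,0,15],[0,0,0],1],[[2,0,45],[0,0,0],1],[[2,-1,75],[0,0,0],1],[[2,-1,100],[0,0,0],1],[[2,-1,112],[0,0,0],1],[[2,-1,116],[0,0,0],1],[[2,-1,118],[0,0,0],1],[[2,-1,120],[0,0,0],1]])

```text
t: 15.2
eef_pos: [491.0, -340.9, 26.2]
orientation: [0.001, -0.654, 0.756, -0.001]
wrist_force: [0.3, -0.8, -2.2]
width: 28.4
```

send_rows(moves=[[[0,0,1],[0,0,0],1],[[0,0,2],[0,0,0],1],[[0,0,3],[0,0,0],1],[[0,0,3],[0,0,0],1],[[0,0,3.5],[0,0,0],1],[[0,0,3.5],[0,0,0],1]])

```text
t: 15.8
eef_pos: [489.8, -340.6, 21.3]
orientation: [-0.0, -0.654, 0.757, 0.0]
wrist_force: [-0.3, -0.2, -0.9]
width: 28.6
```

send_rows(moves=[[[0,0,0.5],[0,0,0],1],[[0,0,0.5],[0,0,0],1],[[0,0,1],[0,0,0],1],[[0,0,1],[0,0,0],1]])

```text
t: 16.2
eef_pos: [489.8, -340.7, 20.8]
orientation: [-0.0, -0.654, 0.757, -0.0]
wrist_force: [-0.9, 1.0, 1.9]
width: 28.4
```

send_rows(moves=[[[0,0,0.5],[0,0,0],1],[[0,0,0.5],[0,0,0],1]])

```text
t: 16.4
eef_pos: [489.8, -340.8, 20.7]
orientation: [-0.0, -0.654, 0.757, -0.0]
wrist_force: [-2.7, 0.6, 4.7]
width: 28.5
```

Contact. Release and rise.

send_rows(moves=[[[0,0,0],[0,0,0],0.5],[[0,0,0],[0,0,0],0.4],[[0,0,0],[0,0,0],0.4],[[0,0,0],[0,0,0],0.4],[[0,0,-15],[0,0,0],0.4],[[0,0,-45],[0,0,0],0.4],[[0,0,-85],[0,0,0],0.4],[[0,0,-130],[0,0,0],0.4]])

```text
t: 17.2
eef_pos: [489.1, -340.1, 150.0]
orientation: [-0.001, -0.654, 0.757, 0.001]
wrist_force: [0.4, -0.5, -0.7]
width: 52.2
```

Run:
```python
from plant import *
from h import *
s=sense();rel(s,[609.7,163.5,240],downR(-99.1))
c=capture("wrist");T=toolT(s)@c["tool_from_camera"]
cv2.imwrite("pics/w7.png",c["image"][:,:,::-1])
```

```text
shift [-515.89  -46.11  -89.71] turn [0.16 0.05 0.76] pos [ 489.05 -340.15  150.  ] w 52.196198822032294 F [ 0.37 -0.46 -0.66] t 17.2
```

View pics/w7.png

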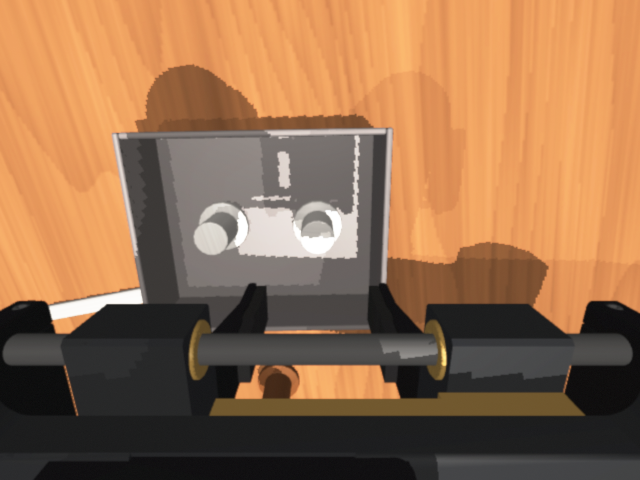

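Both bushings stand upright in the tote at (220,228) and (317,228). Next I'll look at the pointer and bar with the wrist camera from above.

send_rows(moves=[[[-15,0,-30],[0,0,0],0.4],[[-50,0,-60],[0,0,0],0.4],[[-95,-1,-85],[0,0,0],0.4],[[-140,-2,-105],[0,0,0],0.4],[[-185,-3,-120],[0,0,0],0.4],[[-230,-4,-135],[0,0,0],0.4],[[-275,-5,-150],[0,0,0],0.4],[[-320,-6,-165],[0,0,0],0.4]])

```text
t: 18.05
eef_pos: [542.1, -22.9, 315.5]
orientation: [0.0, -0.654, 0.757, -0.0]
wrist_force: [0.9, -0.1, 0.2]
width: 52.4
```

send_rows(moves=[[[-45,0,-5],[0,0,0],0.4],[[-90,1,-10],[0,0,0],0.4],[[-135,2,-15],[0,0,0],0.4],[[-180,3,-20],[0,0,0],0.4],[[-225,4,-25],[0,0,0],0.4],[[-270,5,-25],[0,0,1],0.4],[[-315,6,-25],[0,0,1],0.4],[[-355,7,-25],[0,0,1],0.4]])

```text
t: 18.85
eef_pos: [586.6, 329.9, 339.2]
orientation: [-0.0, -0.648, 0.762, 0.0]
wrist_force: [0.0, 0.3, 0.2]
width: 52.3
```

send_rows(moves=[[[-15,0,0],[0,0,0],0.4],[[-25,0,0],[0,0,0],0.4],[[-30,0,0],[0,0,0],0.4],[[-30,0,0],[0,0,0],0.4],[[-30,0,0],[0,0,0],0.4],[[-30,0,0],[0,0,0],0.4]])

```text
t: 19.45
eef_pos: [591.7, 355.9, 340.7]
orientation: [0.0, -0.647, 0.763, -0.0]
wrist_force: [0.9, 0.1, -0.4]
width: 52.4
```

Run:
```python
from plant import *
from h import *
s=sense();rel(s,[609.7,163.5,240],downR(-99.1))
c=capture("wrist");T=toolT(s)@c["tool_from_camera"];pickle.dump((c,T),open("w8.pkl","wb"))
print(proj(c,[576.4,294.5,278.3],T),proj(c,[609.7,163.5,134],T))
cv2.imwrite("pics/w8.png",c["image"][:,:,::-1])
```

```text
shift [186.91 -49.17 100.58] turn [-0.04  0.04 -0.31] pos [591.66 355.87 340.68] w 52.420909497195666 F [ 0.88  0.14 -0.35] t 19.45
[325.05 162.65] [268.62  25.22]
```

View pics/w8.png

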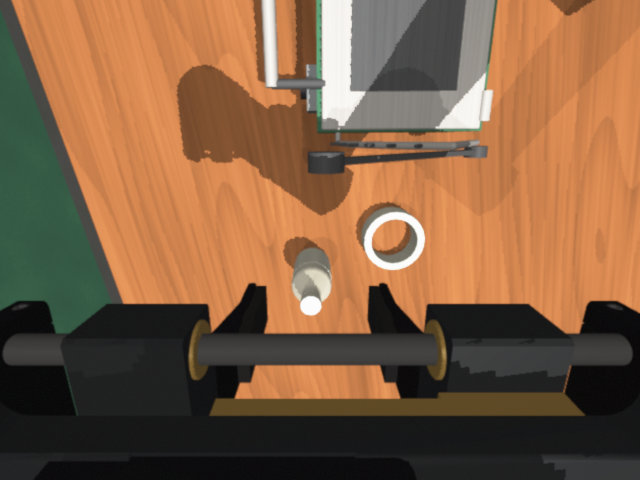

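The tip is at (326,162) and the bar line at u≈268; predicted (325,163) and 269. Fitting the pointer angle over three views.

Run:
```python
from h import *
from scipy.optimize import least_squares
t=pickle.load(open("top0.pkl","rb"));s=pickle.load(open("scene0.pkl","rb"));c,T=pickle.load(open("w8.pkl","rb"))
def M(x,y,z,ox=474.5,oy=184.5,a=-.159):
    return np.array([ox+x*np.cos(a)-y*np.sin(a),oy+x*np.sin(a)+y*np.cos(a),z])
tip=lambda th:M(-85+222*np.cos(th),122,134+222*np.sin(th))
obs=[(t,None,(160+41/3.5,200+63/3.5)),(s,None,(240+697/3.4,170+101/3.4)),(c,T,(326.5,162))]
f=lambda th:np.concatenate([proj(k,tip(th[0]),Q)-u for k,Q,u in obs])
r=least_squares(f,[.7]);print(r.x,r.fun)
for i in range(3):
    r=least_squares(lambda th:f(th)[2*i:2*i+2],[.7]);print(i,r.x,r.fun)
print(tip(.71))
```

```text
[0.72] [ 0.04  0.9  -2.48 -1.12 -0.27 -3.19]
0 [0.71] [0.44 0.29]
1 [0.71] [-2.6  -0.72]
2 [0.72] [ 0.21 -3.16]
[576.12 291.76 278.71]
```

send_rows(moves=[[[20,-5,0],[0,0,0],0.55],[[60,-16,0],[0,0,0],0.55],[[100,-27,0],[0,0,0],0.55],[[140,-37,0],[0,0,0],0.55],[[170,-45,0],[0,0,0],0.55],[[187,-49,0],[0,0,0],0.55],[[187,-49,0],[0,0,0],0.55],[[187,-49,0],[0,0,0],0.55]])

```text
t: 20.3
eef_pos: [609.5, 164.3, 340.1]
orientation: [0.0, -0.647, 0.763, 0.0]
wrist_force: [0.4, -0.7, 0.4]
width: 39.3
```

send_rows(moves=[[[0,0,15],[0,0,0],0.55],[[0,0,50],[0,0,0],0.55],[[0,0,85],[0,0,0],0.55],[[0,0,115],[0,0,0],0.55],[[0,0,130],[0,0,0],0.55],[[0,0,140],[0,0,0],0.55],[[0,0,140],[0,0,0],0.55],[[0,0,140],[0,0,0],0.55]])

```text
t: 21.1
eef_pos: [610.1, 165.4, 200.7]
orientation: [0.001, -0.648, 0.762, -0.0]
wrist_force: [0.4, -0.1, 0.7]
width: 39.2
```

Run:
```python
from plant import *
from h import *
s=sense();rel(s,[609.7,163.5,115],downR(-99.1));print(s["joint_pos"])
c=capture("wrist");T=toolT(s)@c["tool_from_camera"]
print(proj(c,[609.7,163.5,134],T))
cv2.imwrite("pics/w9.png",c["image"][:,:,::-1])
c=capture("scene");cv2.imwrite("pics/s9.png",c["image"][:,:,::-1])
```

```text
shift [ 1.94  0.23 85.68] turn [-0.08  0.03 -0.17] pos [610.11 165.35 200.69] w 39.20005877913117 F [ 0.4  -0.15  0.72] t 21.1
[ 0.52  0.39  0.03  0.   -1.21 -0.68]
[318.06 243.12]
```

View pics/w9.png

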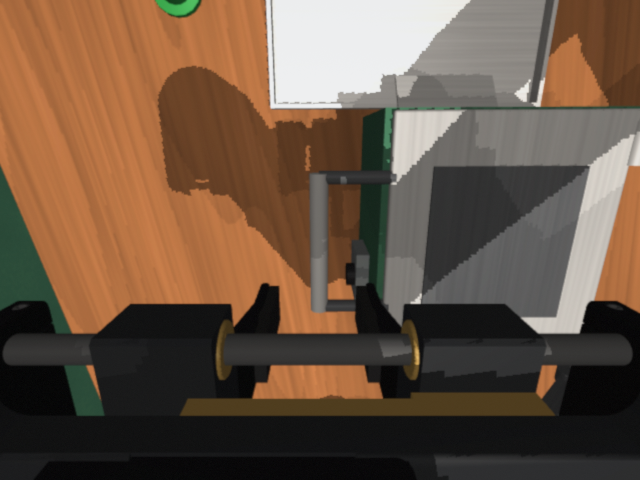

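View pics/s9.png

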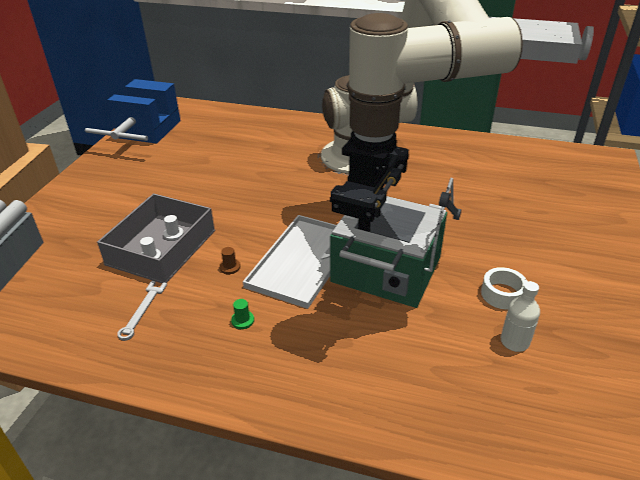

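The scene shows the cover shut, both bushings in the tote at (148,243) and (171,222), and the forearm well above the pointer. The bar at u=319 is centred between the fingers. Descending to grip it.

send_rows(moves=[[[1,0,15],[0,0,0],0.55],[[2,0,40],[0,0,0],0.55],[[2,0,60],[0,0,0],0.55],[[2,0,75],[0,0,0],0.55],[[2,0,82],[0,0,0],0.55],[[2,0,85],[0,0,0],0.55],[[2,0,85],[0,0,0],0.55],[[2,0,85],[0,0,0],0.55]])

```text
t: 22.0
eef_pos: [609.9, 162.9, 116.0]
orientation: [0.001, -0.647, 0.762, -0.0]
wrist_force: [0.2, 0.0, -0.7]
width: 39.3
```

Run:
```python
from plant import *
from h import *
s=sense();rel(s,[609.7,163.5,115],downR(-99.1))
c=capture("wrist");T=toolT(s)@c["tool_from_camera"]
cv2.imwrite("pics/w10.png",c["image"][:,:,::-1])
```

```text
shift [-0.56  0.32  1.02] turn [-0.1   0.06 -0.23] pos [609.92 162.9  116.02] w 39.334342978256856 F [ 0.21  0.01 -0.68] t 22.0
```

View pics/w10.png

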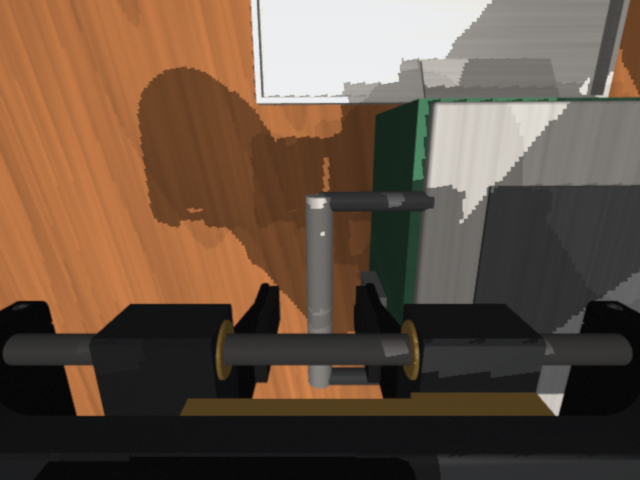

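The bar runs down u=319, midway between the fingers. Gripping.

send_rows(moves=[[[0,0,0],[0,0,0],1],[[0,0,0],[0,0,0],1],[[0,0,0],[0,0,0],1],[[0,0,0],[0,0,0],1],[[0,0,0],[0,0,0],1],[[0,0,0],[0,0,0],1],[[0,0,0],[0,0,0],1]], newtons=50)

```text
t: 22.75
eef_pos: [609.2, 162.6, 114.8]
orientation: [-0.0, -0.647, 0.762, 0.0]
wrist_force: [0.2, -0.1, -0.6]
width: 1.4
```

Run:
```python
import numpy as np
for th in list(np.arange(.045,.72,.045))+[.715]:print(round(th,3),"y %.1f z %.1f"%(222*(1-np.cos(th)),-222*np.sin(th)))
```

```text
0.045 y 0.2 z -10.0
0.09 y 0.9 z -20.0
0.135 y 2.0 z -29.9
0.18 y 3.6 z -39.7
0.225 y 5.6 z -49.5
0.27 y 8.0 z -59.2
0.315 y 10.9 z -68.8
0.36 y 14.2 z -78.2
0.405 y 18.0 z -87.5
0.45 y 22.1 z -96.6
0.495 y 26.6 z -105.5
0.54 y 31.6 z -114.1
0.585 y 36.9 z -122.6
0.63 y 42.6 z -130.8
0.675 y 48.7 z -138.7
0.715 y 54.4 z -145.5
```

Width 1.4 mm: the fingers closed on nothing. I'll look.

Run:
```python
from plant import *
from h import *
s=sense();print(s["eef_pos"],s["wrist_force"],s["width"])
c=capture("wrist");cv2.imwrite("pics/w11.png",c["image"][:,:,::-1])
c=capture("scene");crop(c["image"],300,150,480,285,4.4,"pics/s11.png")
```

```text
[609.19 162.62 114.81] [ 0.19 -0.11 -0.65] 1.396457959056958
```

View pics/w11.png

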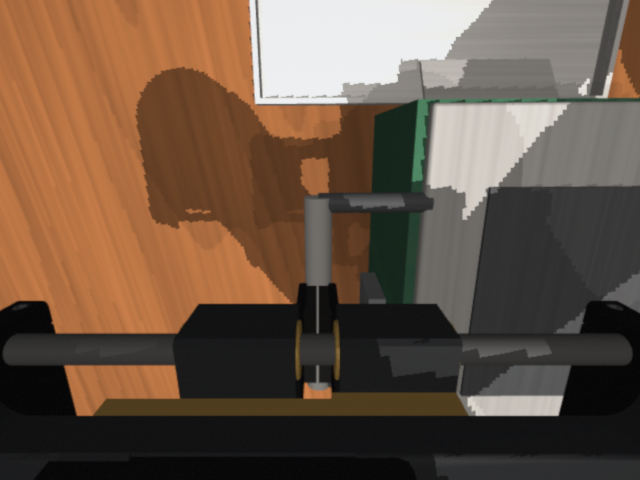

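View pics/s11.png

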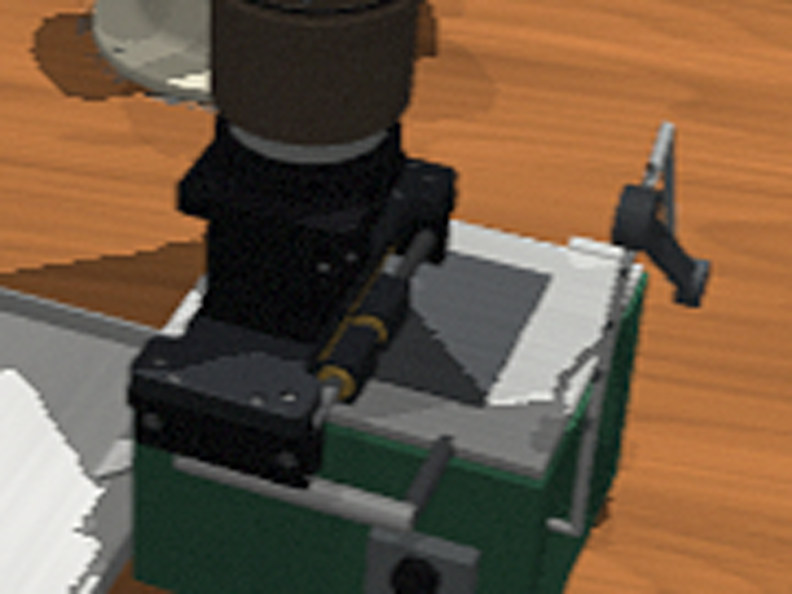

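Run:
```python
from plant import *
from h import *
s=sense();c=capture("wrist");T=toolT(s)@c["tool_from_camera"]
for z in(100,108,115,120,127,134,141):
    a=onz(c,318,197,z,T);b=onz(c,318,388,z,T);print(z,a,b,np.linalg.norm(a-b))
crop(c["image"],220,180,440,400,2.7,"pics/w12.png")
c=capture("top");crop(c["image"],200,180,320,270,6,"pics/t12.png")
```

```text
100 [601.71 116.63 100.  ] [623.63 251.24 100.  ] 136.3939355327668
108 [601.51 115.29 108.  ] [622.58 244.64 108.  ] 131.05800033761216
115 [601.34 114.12 115.  ] [621.66 238.86 115.  ] 126.38905704185187
120 [601.22 113.28 120.  ] [621.01 234.74 120.  ] 123.05409754488022
127 [601.05 112.11 127.  ] [620.09 228.96 127.  ] 118.38515424911995
134 [600.89 110.94 134.  ] [619.17 223.18 134.  ] 113.71621095335964
141 [600.72 109.77 141.  ] [618.25 217.4  141.  ] 109.04726765759933
```

View pics/w12.png

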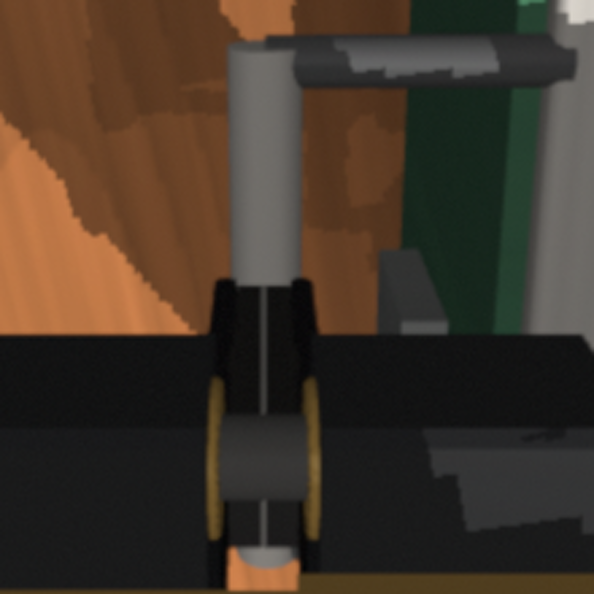

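View pics/t12.png

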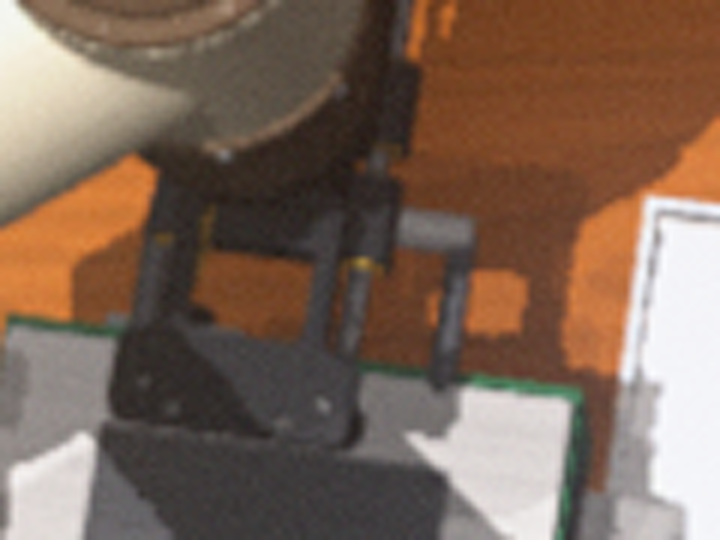

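Run:
```python
from h import *
s=pickle.load(open("scene0.pkl","rb"))
im=cv2.imread("pics/s9.png")
for z in(200.7,220,230):
    p=proj(s,[610.1,165.4,z]);print(z,p)
p=proj(s,[610.1,165.4,200.7]);x,y=p
cv2.circle(im,(round(x),round(y)),1,(0,0,255),-1)
cr=im[140:290,300:480];cv2.imwrite("pics/s9c.png",cv2.resize(cr,None,fx=4,fy=4,interpolation=cv2.INTER_NEAREST))
im=cv2.imread("pics/scene0.png");
T0=np.array([199.9,-591.6,194]);yv=np.array([-.32,.947,0])
for k in(-43.5,43.5):
    p=proj(s,T0+k*yv);print(p);cv2.circle(im,tuple(int(round(v)) for v in p),1,(0,0,255),-1)
cr=im[20:150,60:200];cv2.imwrite("pics/s0c.png",cv2.resize(cr,None,fx=4,fy=4,interpolation=cv2.INTER_NEAREST))
```

```text
200.7 [367.29 233.96]
220 [367.68 225.78]
230 [367.88 221.46]
[110.57 103.04]
[142.72 101.91]
```

View pics/s9c.png

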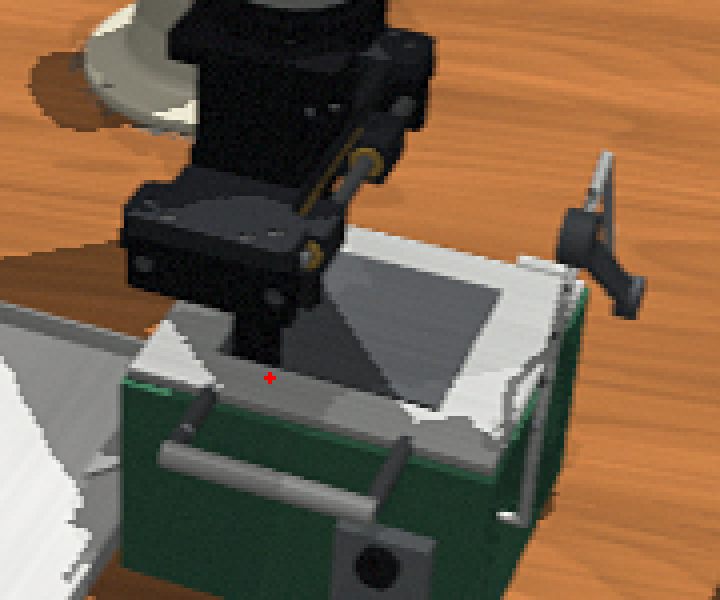

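View pics/s0c.png

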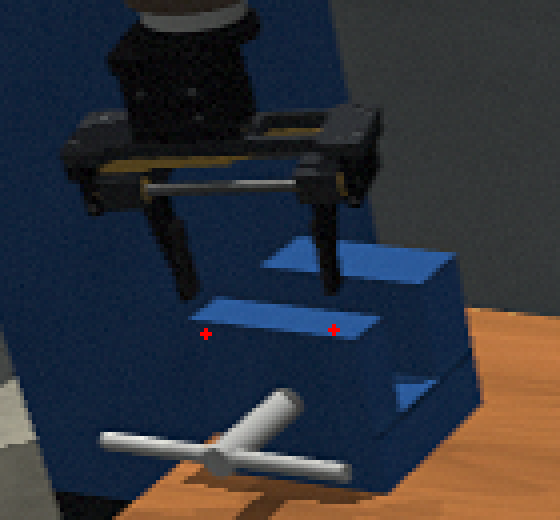

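Run:
```python
from h import *
s=pickle.load(open("scene0.pkl","rb"))
T0=np.array([199.9,-591.6,194]);yv=np.array([-.32,.947,0])
for z in(0,10,20,30):
  for k in(-50,50):
    p=proj(s,T0+k*yv+[0,0,z]);print(z,k,p)
```

```text
0 -50 [108.17 103.13]
0 50 [145.11 101.82]
10 -50 [107.25  99.7 ]
10 50 [144.35  98.39]
20 -50 [106.34  96.24]
20 50 [143.58  94.94]
30 -50 [105.41  92.76]
30 50 [142.81  91.46]
```

The fingertips show about 22 mm above the reported TCP, so the fingers closed over the top of the bar. I'll check the knob box clearance before going lower.

Run:
```python
from plant import *
from h import *
t=pickle.load(open("top0.pkl","rb"));s=pickle.load(open("scene0.pkl","rb"))
S=lambda x,y:(240+x/3.4,170+y/3.4)
# ray hits plane x_m = 92 in scene view
a=-.159;ex=np.array([np.cos(a),np.sin(a),0]);ey=np.array([-np.sin(a),np.cos(a),0]);O=np.array([474.5,184.5,0])
for n,q in(("box tl",(492,342)),("box tr",(572,353)),("box br",(568,427)),("box bl",(487,407)),("knob",(525,380))):
  for xm in(92,105):
    o,d=ray(s,*S(*q));k=(xm-(o-O)@ex)/(d@ex);p=o+k*d;print(n,xm,"y",(p-O)@ey,"z",p[2])
```

```text
box tl 92 y 28.099173997208922 z 81.18285711839485
box tl 105 y 32.06973776106579 z 93.25328224541943
box tr 92 y 77.53878769267592 z 90.4789797471592
box tr 105 y 80.74080480799655 z 102.40489517120079
box br 92 y 80.12065073198454 z 30.702132182952823
box br 105 y 83.28253237622192 z 43.55728819812282
box bl 92 y 28.041361552368443 z 27.17276524179408
box bl 105 y 32.012824019864055 z 40.08278582671551
knob 92 y 50.599249307152355 z 58.53179170261512
knob 105 y 54.22004582610746 z 70.9543312397218
```

send_rows(moves=[[[0,0,0],[0,0,0],0.55],[[0,0,0],[0,0,0],0.55],[[4,0,0],[0,0,0],0.55],[[8,0,5],[0,0,0],0.55],[[8,0,15],[0,0,0],0.55],[[8,0,22],[0,0,0],0.55],[[8,0,26],[0,0,0],0.55],[[8,0,26],[0,0,0],0.55]])

```text
t: 23.75
eef_pos: [607.3, 154.5, 87.6]
orientation: [-0.001, -0.647, 0.762, 0.0]
wrist_force: [0.4, 0.2, -0.3]
width: 38.7
```

Run:
```python
from plant import *
from h import *
s=sense();print(s["eef_pos"],s["wrist_force"],s["width"])
c=capture("wrist");crop(c["image"],220,180,440,400,2.7,"pics/w13.png")
```

```text
[607.34 154.5   87.61] [ 0.37  0.25 -0.32] 38.74189438517483
```

View pics/w13.png

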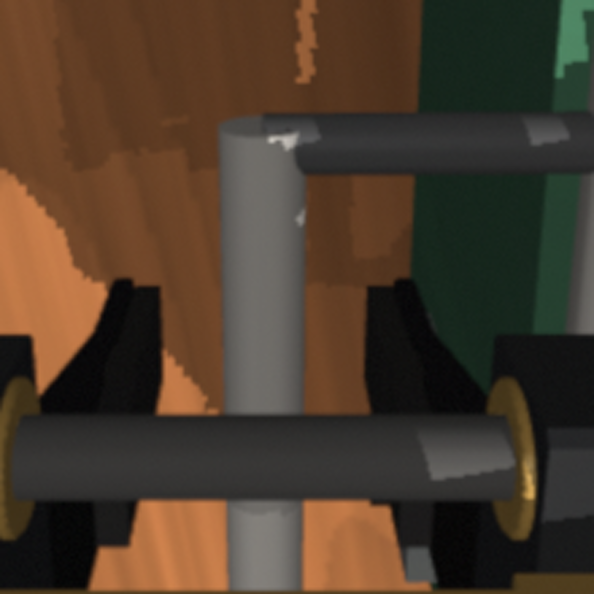

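The bar is midway between the fingers, and now deeper. Gripping.

send_rows(moves=[[[0,0,0],[0,0,0],1],[[0,0,0],[0,0,0],1],[[0,0,0],[0,0,0],1],[[0,0,0],[0,0,0],1],[[0,0,0],[0,0,0],1],[[0,0,0],[0,0,0],1],[[0,0,0],[0,0,0],1]], newtons=50)

```text
t: 24.5
eef_pos: [607.5, 154.8, 89.0]
orientation: [-0.0, -0.647, 0.762, 0.0]
wrist_force: [-2.4, 2.0, 2.2]
width: 12.9
```

Gripped (12.9 mm). Lifting along the arc.

send_rows(moves=[[[0,0,-3],[0,0,0],1],[[0,0,-7],[0,0,0],1],[[0,0.5,-12],[0,0,0],1],[[0,0.9,-20],[0,0,0],1],[[0,2,-30],[0,0,0],1],[[0,3.6,-39.7],[0,0,0],1],[[0,5.6,-49.5],[0,0,0],1],[[0,5.6,-49.5],[0,0,0],1]])

```text
t: 25.3
eef_pos: [602.0, 155.7, 140.0]
orientation: [0.001, -0.647, 0.762, 0.0]
wrist_force: [0.1, 0.6, -7.9]
width: 12.6
```

Run:
```python
from plant import *
from h import *
s=sense();print(s["eef_pos"],s["wrist_force"],s["torque"],s["width"])
c=capture("scene");crop(c["image"],300,130,480,265,4.4,"pics/s14.png")
```

```text
[602.02 155.74 140.04] [ 0.07  0.6  -7.94] [ 0.4  -0.14 -0.04] 12.585145797963571
```

View pics/s14.png

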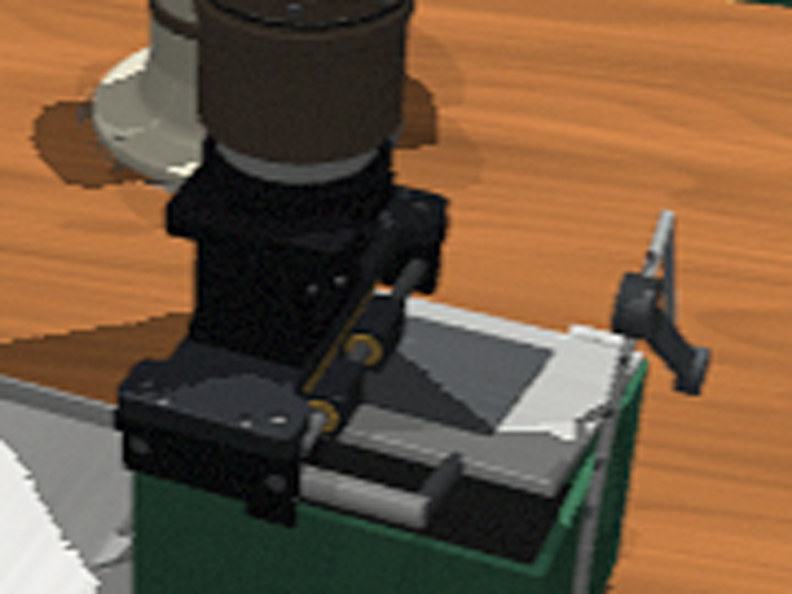

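The cover is rising with the bar at about 8 N. Continuing the arc.

send_rows(moves=[[[0,1.5,-6],[0,0,0],1],[[0,3.6,-14],[0,0,0],1],[[0,6,-21.5],[0,0,0],1],[[0,8.6,-28.7],[0,0,0],1],[[0,12.4,-38],[0,0,0],1],[[0,16.5,-47.1],[0,0,0],1],[[0,21,-56],[0,0,0],1],[[0,26,-64.6],[0,0,0],1]])

```text
t: 26.15
eef_pos: [577.6, 159.6, 204.7]
orientation: [0.001, -0.647, 0.762, -0.001]
wrist_force: [5.6, -1.1, -7.1]
width: 12.5
```

send_rows(moves=[[[0,3,-5],[0,0,0],1],[[0,6,-9.5],[0,0,0],1],[[0,9,-14],[0,0,0],1],[[0,11,-16.7],[0,0,0],1],[[0,11,-16.7],[0,0,0],1],[[0,11,-16.7],[0,0,0],1]])

```text
t: 26.75
eef_pos: [567.3, 161.3, 221.6]
orientation: [0.002, -0.647, 0.762, -0.001]
wrist_force: [7.5, -1.5, -5.9]
width: 12.8
```

Run:
```python
from plant import *
from h import *
s=sense();print(s["eef_pos"],s["wrist_force"],s["torque"],s["width"])
c=capture("scene");crop(c["image"],300,110,480,245,4.4,"pics/s15.png")
c=capture("top");crop(c["image"],150,190,310,310,5,"pics/t15.png")
```

```text
[567.29 161.3  221.57] [ 7.5  -1.47 -5.92] [-0.51 -2.1  -0.04] 12.805427972762978
```

View pics/s15.png

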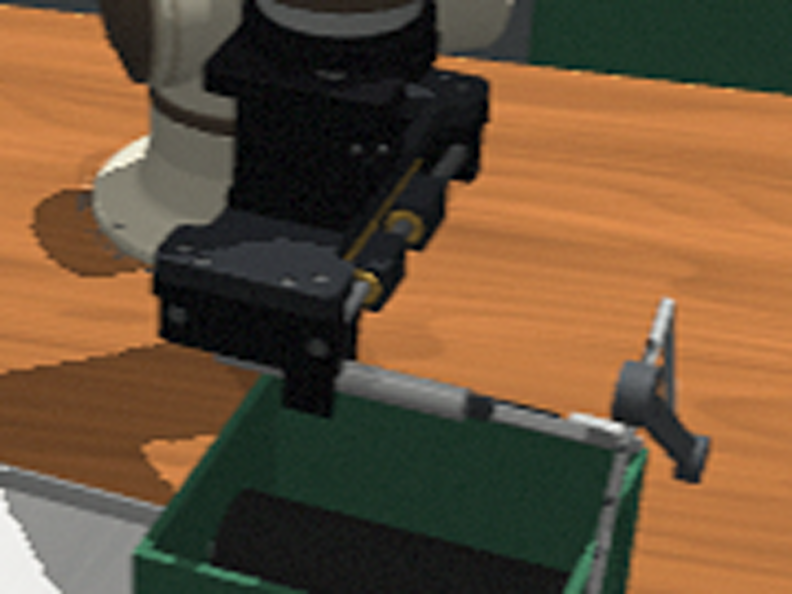

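View pics/t15.png

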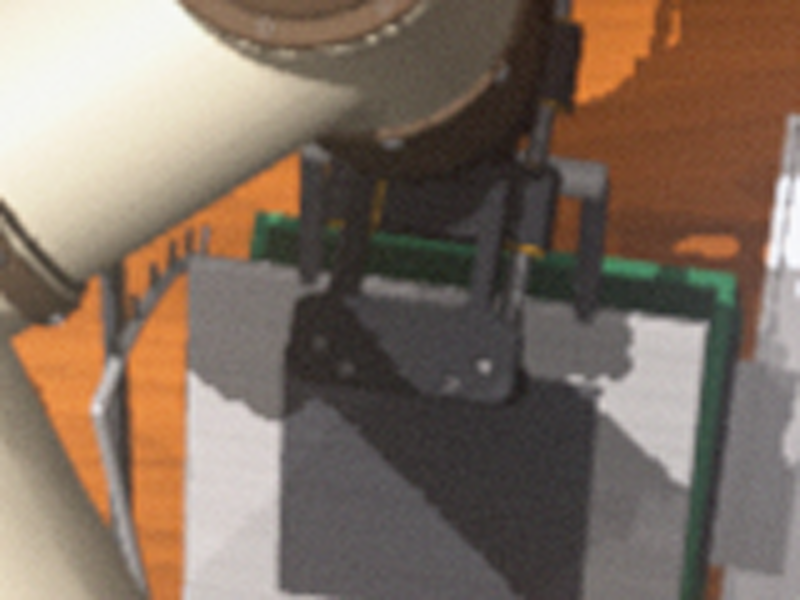

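```bash
cat >> h.py <<'E'
def M(x,y,z,ox=474.5,oy=184.5,a=-.159):
    return np.array([ox+x*np.cos(a)-y*np.sin(a),oy+x*np.sin(a)+y*np.cos(a),z])
def C(r,y,th,n=0): return M(-85+r*np.cos(th)-n*np.sin(th),y,134+r*np.sin(th)+n*np.cos(th))
E
python3 - <<'E'
from h import *
t=pickle.load(open("top0.pkl","rb"));s=pickle.load(open("scene0.pkl","rb"))
for th in(.60,.63,.66,.715):
    q=lambda p:(proj(s,p)-[300,110])*4.4
    u=lambda p:(proj(t,p)-[150,190])*5
    print(th,"scene bar end",q(C(222,55,th)),"tip",q(C(222,122,th)),"plate corner bot",q(C(170,98,th,-4)),"top: corner",u(C(170,98,th,4)),u(C(170,-98,th,4)),"barend-",u(C(222,-55,th)))
E
```

```text
0.6 scene bar end [452.95 413.36] tip [610.57 451.56] plate corner bot [573.03 449.01] top: corner [190.   255.41] [709.56 326.27] barend- [608.02 178.95]
0.63 scene bar end [456.89 397.75] tip [614.71 435.63] plate corner bot [575.97 437.45] top: corner [186.06 261.53] [707.96 332.74] barend- [605.31 186.28]
0.66 scene bar end [460.95 382.16] tip [618.93 419.7 ] plate corner bot [578.96 425.89] top: corner [182.09 268.07] [706.3  339.63] barend- [602.53 194.2 ]
0.715 scene bar end [468.63 353.67] tip [626.85 390.59] plate corner bot [584.62 404.74] top: corner [174.72 281.14] [703.14 353.33] barend- [597.23 210.24]
```

Image cues put the cover at about 0.61, with the pointer at about 0.715. Moving on with a firmer grip.

send_rows(moves=[[[0,0,0],[0,0,0],1],[[0,2,-2.8],[0,0,0],1],[[0,4.5,-6],[0,0,0],1],[[0,7,-9.2],[0,0,0],1],[[0,9.5,-12.2],[0,0,0],1],[[0,12,-15.2],[0,0,0],1],[[0,13.5,-17],[0,0,0],1],[[0,13.5,-17],[0,0,0],1]], newtons=60)

```text
t: 27.65
eef_pos: [554.3, 163.4, 238.8]
orientation: [0.002, -0.647, 0.762, -0.002]
wrist_force: [7.6, -2.1, -6.1]
width: 12.3
```

Run:
```python
from plant import *
from h import *
s=sense();print(s["eef_pos"],s["wrist_force"],s["torque"],s["width"])
c=capture("scene");crop(c["image"],370,150,470,225,8,"pics/s16.png")
c=capture("top");crop(c["image"],150,190,310,310,5,"pics/t16.png")
c=capture("wrist");cv2.imwrite("pics/w16.png",c["image"][:,:,::-1]);pickle.dump((c,toolT(s)@c["tool_from_camera"]),open("w16.pkl","wb"))
```

```text
[554.33 163.39 238.81] [ 7.57 -2.09 -6.06] [-0.68 -2.64  0.01] 12.275926603965836
```

View pics/s16.png

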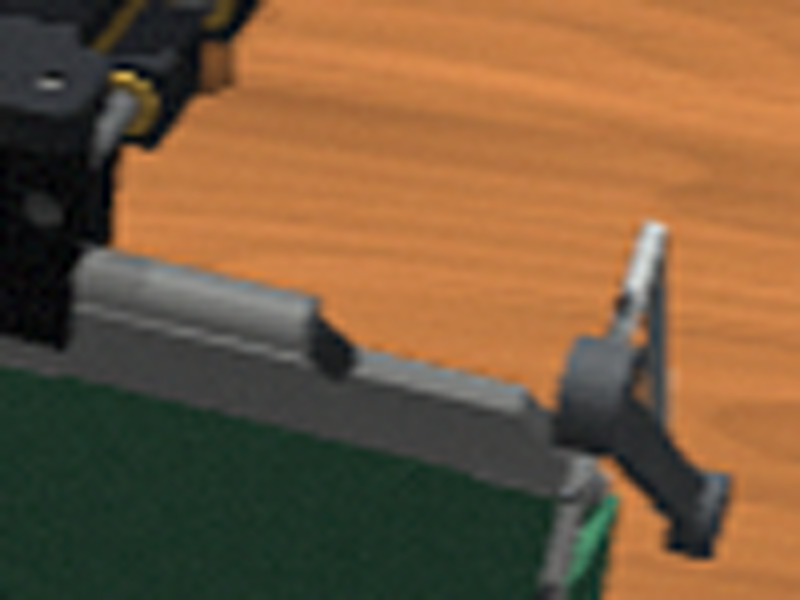

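View pics/t16.png

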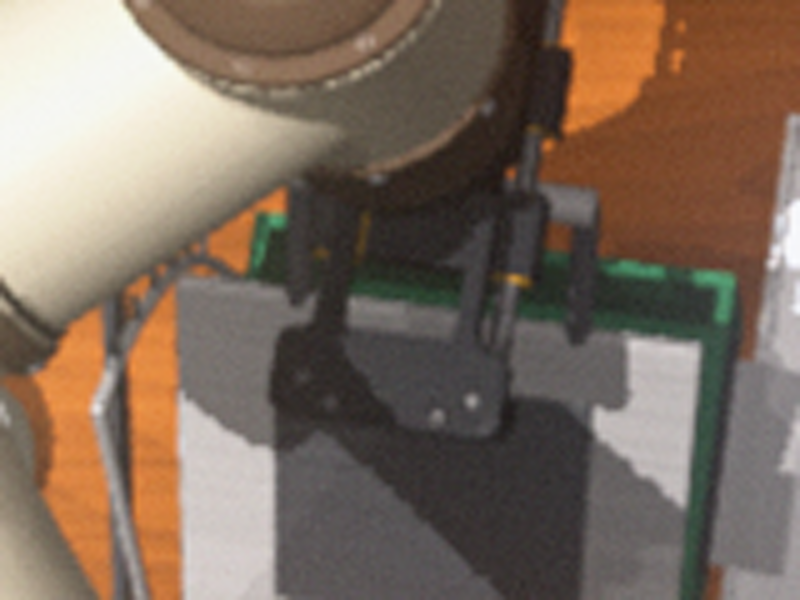

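View pics/w16.png

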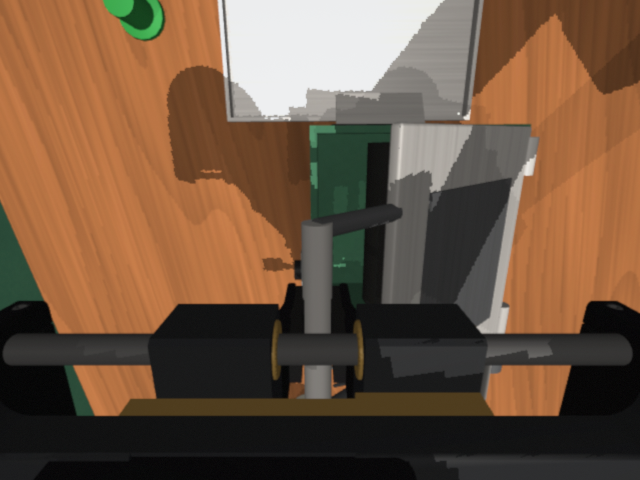

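```bash
python3 - <<'E'
from h import *
t=pickle.load(open("top0.pkl","rb"));s=pickle.load(open("scene0.pkl","rb"));c,T=pickle.load(open("w16.pkl","rb"))
q=lambda p:(proj(s,p)-[370,150])*8
u=lambda p:(proj(t,p)-[150,190])*5
for th in(.66,.68,.70,.715,.73,.75):
    print(th,"S barend",q(C(222,55,th)),"tip",q(C(222,122+2.5,th)),"cornerbot",q(C(170,98,th,-4)),"T",u(C(170,98,th,4)),u(C(170,-98,th,4)),"be",u(C(222,-55,th,7)),"W",proj(c,C(170,-98,th,4),T),proj(c,C(222,-55,th),T),proj(c,C(0,-98,th,4),T))
E
python3 - <<'E'
import sys;sys.path.insert(0,'.')
from h import *
im=cv2.imread('pics/w16.png')[:,:,::-1]
crop(im,290,100,550,300,3,"pics/w16c.png")
E
```

```text
0.66 S barend [278.08 374.83] tip [576.29 445.69] cornerbot [492.66 454.35] T [182.09 268.07] [706.3  339.63] be [599.54 202.88] W [387.25 117.91] [300.04 213.35] [532.21 123.71]
0.68 S barend [283.1  355.96] tip [581.48 426.4 ] cornerbot [496.36 440.35] T [179.42 272.66] [705.17 344.45] be [597.59 208.9 ] W [392.59 117.64] [305.68 214.97] [532.26 123.71]
0.7 S barend [288.19 337.13] tip [586.73 407.13] cornerbot [500.1  426.36] T [176.74 277.44] [704.02 349.45] be [595.62 215.18] W [398.17 117.37] [311.72 216.63] [532.3  123.71]
0.715 S barend [292.05 323.04] tip [590.71 392.72] cornerbot [502.94 415.89] T [174.72 281.14] [703.14 353.33] be [594.11 220.07] W [402.52 117.16] [316.52 217.91] [532.33 123.71]
0.73 S barend [295.96 308.99] tip [594.7  378.34] cornerbot [505.8  405.43] T [172.7  284.94] [702.25 357.31] be [592.59 225.09] W [407.   116.95] [321.57 219.2 ] [532.35 123.72]
0.75 S barend [301.23 290.32] tip [600.08 359.22] cornerbot [509.65 391.53] T [169.99 290.18] [701.05 362.77] be [590.54 232.03] W [413.21 116.66] [328.69 220.97] [532.39 123.72]
```

View pics/w16c.png

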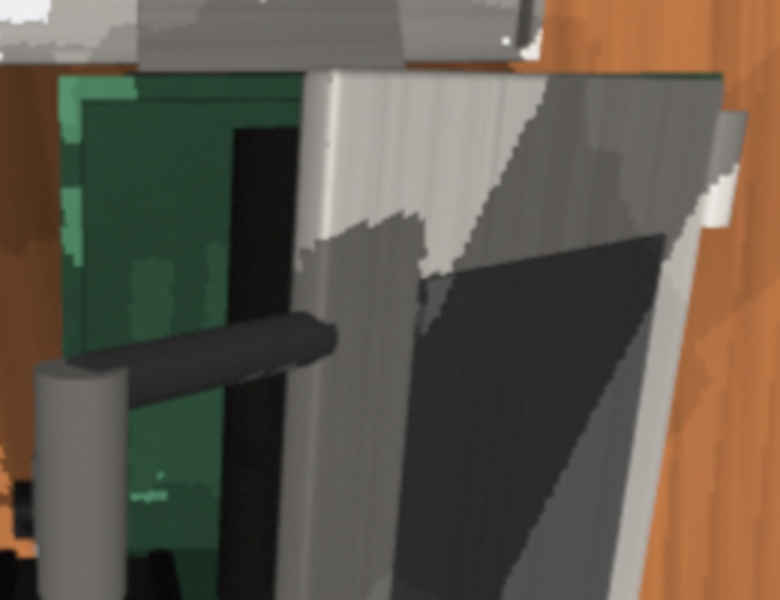

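Run:
```python
from plant import *
from h import *
c=capture("scene");g=cv2.cvtColor(c["image"],cv2.COLOR_RGB2GRAY).astype(float);im=c["image"].astype(float)
sat=im[:,:,0]-im[:,:,2]   # orange vs grey
up=[]
for u in range(384,409):
    col=sat[175:200,u]; i=np.where(col>40)[0]; 
    k=i.max() if len(i) else -1
    a,b=col[k],col[k+1]; up.append((u,175+k+(a-40)/(a-b+1e-9)))
up=np.array(up);pf=np.polyfit(up[:,0],up[:,1],1);print("upper edge fit",pf,np.abs(np.polyval(pf,up[:,0])-up[:,1]).max())
np.set_printoptions(linewidth=250)
print(g[184:216,384:410:5].astype(int).T)
print(sat[188:212,438:452:2].astype(int).T)
print(g[188:212,438:452:2].astype(int).T)
th=.715
from scipy.optimize import brentq
for th in(.70,.715,.73):
  a=proj(c,C(222,0,th));b=proj(c,C(222,55,th));tp=proj(c,C(222,122,th)); print(th,a,b,tp)
```

```text
upper edge fit [ 0.23 90.92] 0.20718704419491019
[[113 105  92  82  73 100  64  65  62  65  65  65  65  64  52  40  43  41  46  43  44  44  42  41  43  41  41  44  46  41  46  45]
 [148 133 118 105  87  71  97  70  62  62  65  66  66  62  64  55  37  44  42  44  43  44  42  47  44  41  42  41  42  47  43  41]
 [131 143 142 119 105  92  74 101  81  63  64  60  66  65  62  65  62  41  40  41  44  44  41  45  40  45  42  45  45  43  43  41]
 [137 130 140 143 122 111  92  74  82  91  63  64  62  63  64  65  63  68  43  44  43  42  44  44  42  42  46  44  46  43  40  39]
 [147 135 129 138 146 124 112  95  77  76 104  59  66  63  66  66  64  66  67  49  42  43  42  43  40  41  37  43  43  41  44  42]
 [148 141 142 114 106  78  45  49  34  27  29  49  55  64  65  64  64  64  66  67  52  41  43  40  43  43  43  42  45  44  42  42]]
[[125 123 124 126 127 130 129 135 129 129 131 120 103  32  -3   1   0  -1   1   1  -1   1  -1   1]
 [126 120 122 127 133 119  88  78  53   6  12 -12  -9  -8  -7  -5  -4  -4  -1   0   0   2   2  -5]
 [129 123 127 115   1 -12 -10  -9  -9  -7  -5  -3  -4  -4  -3   0 
[... 582 characters left out ...]
  44  42  37  35  26  81  75  65  74  80 104]
 [143 131 136 132 107 104 107 104  96  90  77  74  57  53  43  36  37  28  62 127 129 125 118  74]
 [140 133 136 142 107 103 107 105 100  94  82  73  66  53  45  43  35  34  28 103 126  98  82  73]
 [117 131 113 103 110 103 109 106 105  98  90  77  70  57  52  45  40  40  39  83 124 149 125 124]
 [ 88 106 143 136 116 109 100  90  85  69  50  44  42  43  44  42  43  44  44  35  27  59 120 150]
 [101  96  79 115 115  73  49  49  66  78  91  92  67  47  42  47  46  44  41  47  42  43  27  67]]
0.7 [377.68 185.5 ] [406.02 192.14] [441.97 200.57]
0.715 [378.15 183.77] [406.51 190.38] [442.47 198.77]
0.73 [378.63 182.04] [407.   188.62] [442.96 196.97]
```

Run:
```python
from plant import *
from h import *
np.set_printoptions(linewidth=250)
c=capture("scene");im=c["image"]
for u in(386,392,398,404): print(u,[tuple(int(x) for x in im[v,u]) for v in range(176,196)])
crop(im,376,170,456,230,10,"pics/s17.png")
```

```text
386 [(205, 131, 73), (210, 135, 75), (204, 127, 71), (209, 133, 76), (204, 128, 69), (193, 124, 73), (104, 109, 112), (119, 119, 120), (123, 122, 122), (106, 108, 104), (96, 98, 96), (86, 86, 85), (75, 74, 73), (83, 85, 85), (87, 87, 86), (59, 60, 58), (63, 64, 62), (63, 62, 62), (63, 63, 62), (61, 63, 62)]
392 [(189, 120, 65), (209, 133, 74), (203, 129, 69), (201, 127, 72), (202, 127, 70), (196, 123, 69), (202, 126, 65), (129, 125, 122), (130, 134, 133), (146, 146, 144), (130, 128, 126), (112, 112, 109), (98, 97, 97), (79, 81, 79), (70, 70, 67), (107, 108, 105), (65, 65, 64), (62, 63, 61), (62, 63, 62), (66, 66, 66)]
398 [(191, 120, 66), (202, 127, 70), (208, 133, 77), (197, 125, 68), (195, 122, 67), (196, 123, 69), (195, 122, 66), (209, 132, 69), (167, 120, 84), (126, 132, 133), (146, 149, 146), (139, 139, 136), (118, 120, 118), (107, 107, 107), (89, 88, 87), (72, 72, 72), (99, 100, 100), (77, 78, 76), (63, 64, 62), (64, 65, 64)]
404 [(191, 122, 67), (190, 121, 65), (207, 131, 73), (203, 128, 70), (191, 122, 66), (196, 122, 67), (208, 132, 74), (207, 132, 75), (208, 131, 74), (189, 120, 67), (124, 130, 132), (134, 137, 136), (146, 146, 145), (125, 126, 122), (111, 112, 110), (95, 94, 92), (80, 78, 79), (78, 78, 75), (106, 105, 104), (58, 59, 59)]
```

View pics/s17.png

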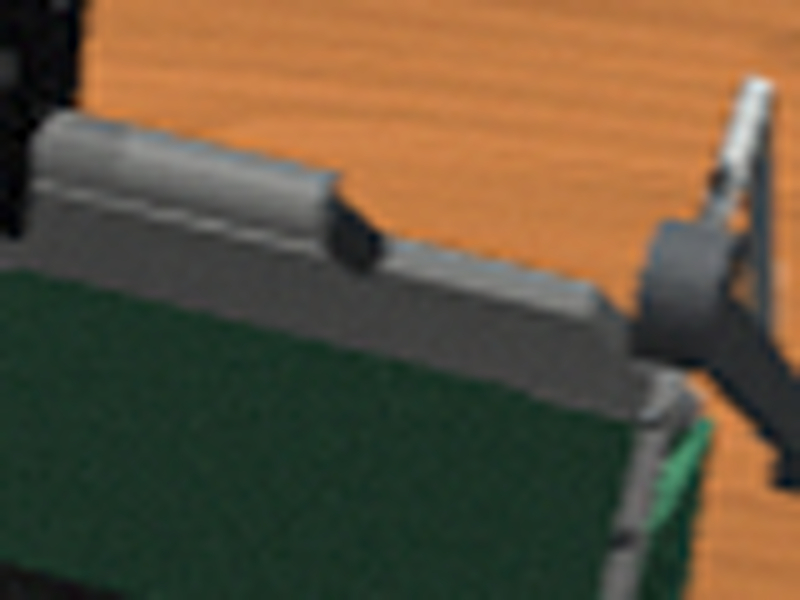

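By scene-image line fit the cover is at about 0.719 and the pointer at 0.714; the wrist view puts the cover at 0.715. I'll hold one second to check for creep.

send_rows(moves=[[[0,0,0],[0,0,0],1],[[0,0,0],[0,0,0],1],[[0,0,0],[0,0,0],1],[[0,0,0],[0,0,0],1],[[0,0,0],[0,0,0],1],[[0,0,0],[0,0,0],1],[[0,0,0],[0,0,0],1],[[0,0,0],[0,0,0],1]])

```text
t: 28.7
eef_pos: [554.5, 163.4, 238.6]
orientation: [0.002, -0.647, 0.762, -0.002]
wrist_force: [7.7, -2.6, -5.1]
width: 12.1
```

Run:
```python
from plant import *
from h import *
s=sense();print(s["eef_pos"],s["wrist_force"],s["width"],s["t"])
c=capture("scene");im=c["image"];cv2.imwrite("pics/s18.png",im[:,:,::-1])
for u in(392,398,404): print(u,[int(x) for x in im[180:196,u,1]])
c=capture("top");cv2.imwrite("pics/t18.png",c["image"][:,:,::-1])
```

```text
[554.53 163.36 238.58] [ 7.7  -2.56 -5.1 ] 12.102789761161517 28.7
392 [127, 122, 123, 122, 133, 148, 128, 117, 99, 82, 71, 108, 61, 62, 63, 65]
398 [122, 121, 125, 133, 117, 131, 146, 139, 121, 103, 90, 73, 100, 81, 63, 63]
404 [121, 124, 132, 131, 129, 120, 129, 136, 147, 124, 114, 95, 80, 78, 107, 59]
```

View pics/s18.png

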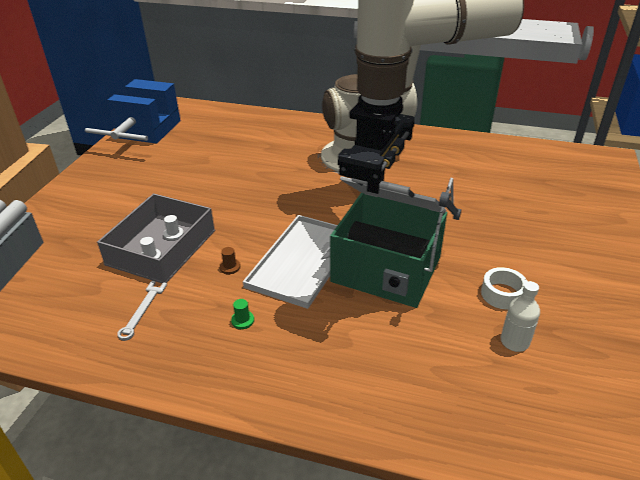

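View pics/t18.png

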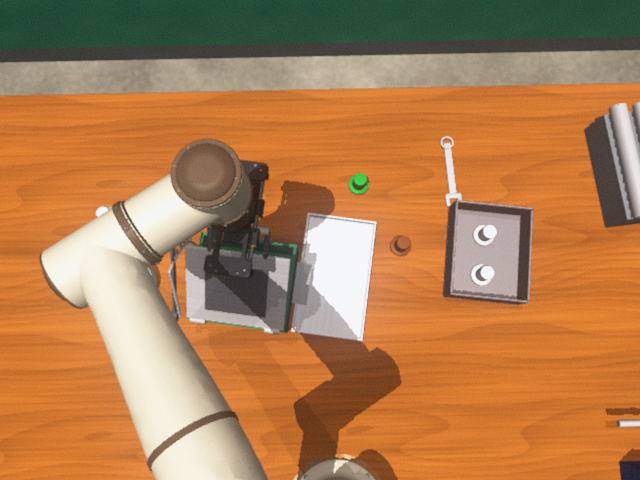

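The picture is unchanged after the hold (no creep): the cover is level with the pointer, the bushings stand upright in the tote (487,235) and (484,273), and the bystanders are where they were. Handing in.

Run:
```python
from plant import *
print(job_done())
```

```text
the job is handed in; nothing more can be done
None
```

I set both bushings down upright in the tote while the cover stayed shut. I then gripped the cover's bar at 60 N, raised the cover level with the pointer, and handed in at about 28.8 s while still holding it.

- **Level with the pointer:** In the scene camera, cover and pointer came out at about 0.719 and 0.714 rad. The wrist camera gave 0.715 for the cover and the arm's sideways travel 0.712. Corner readings in the top view were lower, about 0.67 to 0.70; the same view also read low earlier in the lift, so I took that as bias.
- **Holding steady:** A hold of about 1 s before handing in showed no creep, and the pull at the wrist was about 9 to 10 N.
- **Left in place:** In the last pictures the tote, tape roll, spanner and pointer were where they started. The bottle was too, as far as the arm left it in view.
- **What failed:** My first grip on the bar closed on nothing. The fingertips appear about 22 mm short of the reported TCP. I reopened, went 26 mm lower and gripped properly.
- **What disagreed:** During the lift, vertical and sideways travel differed by about 4 to 5 mm, probably the bar shifting slightly in the pads as it turned.

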